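# Set the stop turret and feed a blade carrier under the grinding guard

## Robot

A 6-joint arm with a two-finger parallel gripper is mounted at the origin on the work surface. World frame = base frame: x ahead of the robot, y to its left, z up, the work surface at z = 0. Lengths are in m, angles in rad, forces in N, time in s.
With the tool pointing down it reaches from about 0.4 to 0.825 m from the base axis. Payload 7 kg.
Tool frame: the origin (TCP) lies midway between the tips of the shut fingers; the grasp point (between the pads) lies 19 mm behind it; z points along the fingers, y is the direction in which the jaws open and shut (so a half turn about z gives the same grasp; the last joint's range is limited). The gripper opens to 88 mm and grips with 3 to 60 N. Pads are 19 mm wide; open, the fingers measure 130 mm over their backs; the gripper's body (78 mm by 193 mm) begins 47 mm behind the grasp point.
Start: joints at [-0.95, 0.359, 0.012, 0, -1.224, -0.288], TCP at [0.22, -0.638, 0.227] pointing down, gripper open.
Joint ranges: [-3.07, 3.07], [-1.43, 2.12], [-1.02, 1.25], [-3.03, 1.67], [-3.05, -0], [-3.03, 3.03]. Speed limits (rad/s): [2.39, 2.39, 3.01, 3.14, 3.14, 3.14].

## Interface

Orientations are given as [roll, pitch, yaw] about the fixed x, y, z axes, in that order (R = Rz(yaw) Ry(pitch) Rx(roll)).
In Python, from station import * gives the robot as it stands. The module is installed in compiled form; this text tells all that it offers.
- The arm moves only by the tool move_arm, never from a script. Its argument "rows" is a list of rows, each an object with "delta_rot": the turn, a rotation vector about the world's x, y, z in degrees, a list of three; "delta_pos": the shift along the world's x, y, z in cm, a list of three; "hand": the finger opening in cm, from 0 to 8.76. A call has exactly 10 rows; each row shifts and turns the commanded pose from where the row before left it; what a row does not reach is not made up. A row lasts 1/10 s, in which the tool goes at most 50 mm and 8.59 degrees, less where a joint would pass 70% of its speed; a pose out of reach is approached as far as the arm can. A call is refused whole if a number of a shift passes 5 or a number of a turn 8.59, either way. A call with a gripper value outside its range is refused whole. The fingers move at their own pace and stop on an object; "force" is the grip in N (left out, the last holds). Time passes only in rows, so rows that do not move let the fingers close, or fill a call up. It gives the time, the measured TCP pose, the force and the opening at its end, in the units of the state.
- get_state(): the state, without advancing time (a new reading comes with each control period).
- grab_frame(name): name is "scene" or "top"; returns the picture (384x512x3 uint8, blue, green, red); there is no depth.
- camera_info(name): a dict with "camera_matrix" (3x3 intrinsics, pixels), "dist" ([k1, k2, p1, p2, k3] as OpenCV has them; the pictures are not rectified), "world_from_camera" (4x4, takes a point from camera to world coordinates). Camera axes: x right, y down, z forward; pixel columns grow to the right and rows downward; lengths in m; the calibration is good to about 2 mm. A picture is of the moment at which its call begins. camera_info takes no time and is no camera call.
- job_done(): hands the job in, once; it reports no verdict.
The state is a dict: "t": time; "q": joint angles; "qd": joint speeds; "joint_efforts": joint torques, N m; "eef_pos": TCP position; "ee_rot": TCP orientation; "force": force on the tool from outside, world axes, zero at the start; "moment": the same for the moment, N m; "width": finger opening in m.
Only numpy, scipy, OpenCV 4.12 (cv2) and the standard library are available. Lean on these libraries where they do the work, as an engineer would, in place of code of your own. Each camera call takes 0.05 s, during which the arm holds its last target.

## Task

Turn the stop turret by its upright pin one click anticlockwise (seen from above), so that the red stop faces the tunnel, and let it go. Then push the low blade carrier along the bed and under the grinder's guard until it sits up against the red stop, without ramming the stop, lifting the carrier or bumping the guard. Leave the wrench, the dressing stone and the oil can alone, and move clear.

Things in the scene. Friction and masses are not known exactly. Their poses are not given: they have to be found in the camera images.
- fixture: grey steel base plate 150 (x) x 440 (y) x 14 mm, fixed on the bench; its flat top, 14 mm above the bench, is the bed. Origin: underside of the plate, on the feed centreline; +y is the feed direction, x across, z up; it spans y -230 to +210 mm. All x, y in these texts are in this frame, all heights are above the bed.
- channel_mouth (a point): point on the bed at the mouth of the channel, y -60 mm. Flared entry guides (10 mm high, about 100 mm apart at the mouth) lead into a straight channel 68 mm wide between steel guides 10 mm high, from y -25 to +65 mm, x centred on 0.
- guard: fixed green bridge with hood, wheel and motor; origin on the bed, 14 mm above the fixture's, same axes. The bridge spans y +5 to +55 over the channel, legs beyond x +-46 mm; its tunnel is 33 mm high, too low for a gripper to follow the carrier in. Motor on the +x side: y -15 to +72, out to x +180, up to height 155 mm.
- hood_edge (a point): middle of the hood's lower entry edge (yellow strip): y -6 mm, height 70. The hood, 112 mm wide, overhangs the entry from height 70 to 155 mm, y -6 to +55. A tool pointing straight down hits it before the carrier is home: lean the tool back 30 to 50 degrees, fingertips pointing forward along the feed.
- home (a point): point on the bed below the carrier's rear face when the carrier is home against the red stop: x 0, y 0 (the carrier's centre is then at y +45 mm).
- carrier_mid (a point): centre (12 mm above its underside) of the loose low aluminium carrier, 64 (x) x 90 (y) x 24 mm, with a steel blade blank and clamps on top, 28 mm high in all, 0.3 to 0.6 kg. It starts flat on the bed before the channel, y axis roughly along the feed. Its rear face, to be pushed, is 45 mm behind the centre (-y). 2 mm play each side in the channel.
- turret (a joint): stop turret angle, rad, growing anticlockwise from above. Sprung detents at 0, 1.047, 2.094; let go, it snaps into the nearest; moving over takes 5 to 10 N at the pin. Stop arms 7 to 21 mm above the bed: yellow foot 65 mm from the axis (faces the tunnel at 0, the start), red 45 mm (at 1.047), blue 30 mm (at 2.094). The foot facing the tunnel (-y) stops the carrier.
- turret_axis (a point): fixed point on the bed at the turret's vertical axis: fixture x 0, y +135 mm.
- pin_grip (a point): point on the turret's upright index pin (black with orange top, 14 mm diameter) where it is best gripped: 56 mm above the bed; the pin stands from 22 to 76 mm above the bed, 60 mm from the turret's axis. At joint 0 it lies at fixture x +30, y +187 mm; at 1.047 rad at x -30, y +187 mm. Below it only a low detent housing, 11 mm high.
- wrench: loose steel wrench about 150 mm long, lying on the bench on the robot's side of the fixture; origin under its middle.
- stone_mid (a point): centre of the loose dressing stone, a reddish bar 100 x 25 x 25 mm lying on the bench on the robot's side of the fixture.
- oilcan: loose blue oil can, 56 mm diameter, 120 mm high, standing on the bench beyond the fixture; origin under its centre.
There are look-alikes about, which are no part of the job. Of the things that look like the part that bears carrier_mid, the smallest one is meant.

How it is judged:
By the outcome, as a careful person would: the job done as asked, in the order asked, and still so for the second after the job is handed in, with the robot touching nothing.
It also fails if it takes over 64 s, if anything falls off the work surface, if the arm or the gripper's body presses on something with over 40 N, if the wrist force passes 120 N, or if a joint passes its speed limit or range.

## Working session

There is one attempt and no reset: what is moved stays moved. The work goes in short steps, Python scripts to look and compute and a tool call to move; the robot and the scene stay as the last step left them, time stands still between calls to the robot, and variables do not carry over. Pictures are saved under pics/ and viewed, and the job is handed in when it is done.

Besides the shell and the picture viewer there is one more tool, called after "Emit:" as a command line: name --argument value ..., lists and objects as JSON in quotes. move_arm: Moves the arm, as the interface text tells. Its arguments: {"type":"object","properties":{"rows":{"type":"array"},"force":{"type":"number"}},"required":["rows"]}

```bash
mkdir -p pics; cat > h.py <<'E'
from station import *
import numpy as np, cv2
E
python3 - <<'E'
from h import *
for n in ("scene","top"):
    im=grab_frame(n); cv2.imwrite(f"pics/{n}0.png",im)
    c=camera_info(n); print(n,np.round(c["camera_matrix"],1).tolist(),np.round(c["dist"],4),np.round(c["world_from_camera"],4).tolist())
s=get_state(); print(s)
E
```

```text
scene [[361.1, 0.0, 253.7], [0.0, 361.1, 187.0], [0.0, 0.0, 1.0]] [-0.0704  0.      0.      0.      0.    ] [[0.4001, 0.6042, -0.6891, 1.1912], [0.9163, -0.2764, 0.2898, -0.262], [-0.0154, -0.7474, -0.6642, 0.666], [0.0, 0.0, 0.0, 1.0]]
top [[437.1, 0.0, 253.6], [0.0, 437.1, 182.3], [0.0, 0.0, 1.0]] [-0.0835  0.      0.      0.      0.    ] [[-0.0163, -0.9875, 0.157, 0.4051], [-0.9996, 0.0127, -0.0244, -0.0059], [0.0221, -0.1574, -0.9873, 1.1837], [0.0, 0.0, 0.0, 1.0]]
{'t': 0.1, 'q': array([-9.49887856e-01,  3.59313786e-01,  1.11594579e-02, -3.00637680e-04,
       -1.22407054e+00, -2.88156917e-01]), 'qd': array([ 0.00106991, -0.00082209,  0.00417493,  0.0006084 , -0.00211663,
       -0.00025696]), 'joint_efforts': array([-9.79486613e-04, -5.84163272e+01,  2.93751347e+01,  7.01542094e+00,
        1.02293550e-02, -6.78629112e-05]), 'eef_pos': array([ 0.22035931, -0.63757097,  0.22572265]), 'ee_rot': array([ 3.14014269e+00, -1.35025699e-04, -2.80894337e+00]), 'force': array([-0.5381243 , -0.60784901,  0.15350349]), 'moment': array([ 0.0267903 , -0.00556368, -0.01077043]), 'width': 0.08780700884438115}
```

View pics/scene0.png

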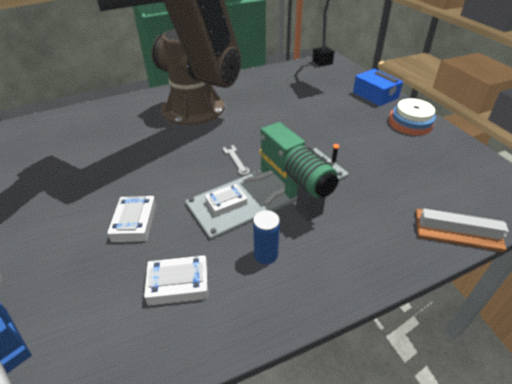

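View pics/top0.png

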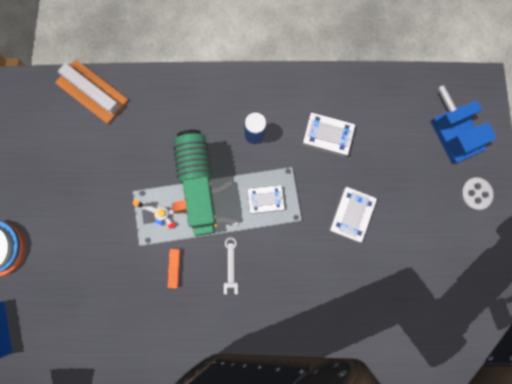

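```bash
cat >> h.py <<'E'
def ray(n,px):
    c=camera_info(n);K=np.array(c["camera_matrix"]);d=np.array(c["dist"]);T=np.array(c["world_from_camera"])
    u=cv2.undistortPoints(np.array(px,float).reshape(-1,1,2),K,d).reshape(-1,2)
    D=np.c_[u,np.ones(len(u))]@T[:3,:3].T
    return T[:3,3],D
def onz(n,px,z):
    o,D=ray(n,px); return o+D*((z-o[2])/D[:,2])[:,None]
def proj(n,P):
    c=camera_info(n);K=np.array(c["camera_matrix"]);d=np.array(c["dist"]);T=np.linalg.inv(np.array(c["world_from_camera"]))
    return cv2.projectPoints(np.array(P,float).reshape(-1,1,3),cv2.Rodrigues(T[:3,:3])[0],T[:3,3],K,d)[0].reshape(-1,2)
E
python3 - <<'E'
from h import *
im=cv2.imread("pics/top0.png")
c=im[155:300,120:315]; cv2.imwrite("pics/topz.png",cv2.resize(c,None,fx=4,fy=4,interpolation=cv2.INTER_CUBIC))
im=cv2.imread("pics/scene0.png")
c=im[115:265,175:375]; cv2.imwrite("pics/scenez.png",cv2.resize(c,None,fx=4,fy=4,interpolation=cv2.INTER_CUBIC))
E
```

```text
(no output)
```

View pics/topz.png

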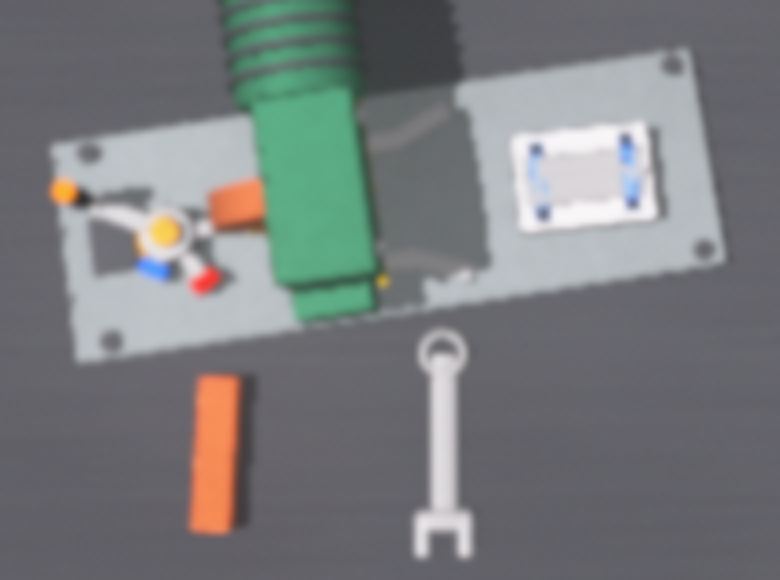

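View pics/scenez.png

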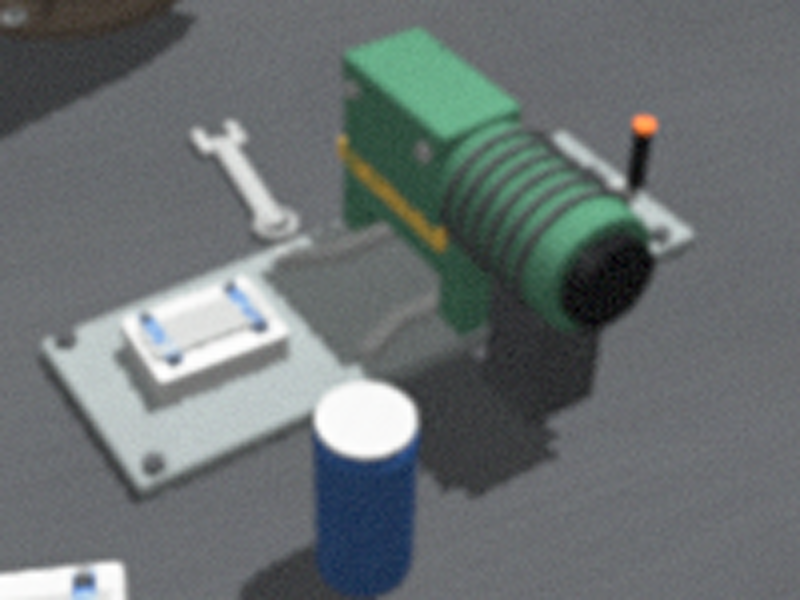

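```bash
cat >> h.py <<'E'
def edge_line(g,a,b,n=60,half=4,lo=0.08,hi=0.92,skip=()):
    a,b=np.array(a,float),np.array(b,float);t=(b-a)/np.linalg.norm(b-a);nn=np.array([-t[1],t[0]])
    s=np.arange(-half,half+.01,.1);pts=[]
    for k in np.linspace(lo,hi,n):
        if any(x<k<y for x,y in skip): continue
        p=a+(b-a)*k; q=p+s[:,None]*nn
        v=cv2.remap(g,q[:,0].astype(np.float32)[None],q[:,1].astype(np.float32)[None],cv2.INTER_LINEAR)[0]
        d=np.abs(np.gradient(cv2.GaussianBlur(v[None],(0,0),4)[0])); 
        w=d*(d>0.5*d.max()); i=d.argmax(); w[np.abs(np.arange(len(d))-i)>15]=0
        pts.append(p+nn*(w@s/w.sum()))
    pts=np.array(pts,np.float32)
    return cv2.fitLine(pts,cv2.DIST_HUBER,0,.01,.01).ravel(),pts
def isect(l,m):
    A=np.array([[l[0],-m[0]],[l[1],-m[1]]]);t=np.linalg.solve(A,m[2:]-l[2:]);return l[2:]+t[0]*l[:2]
E
cat > fix.py <<'E'
from h import *
def rigid(src,dst):
    a,b=src-src.mean(0),dst-dst.mean(0)
    th=np.arctan2((a[:,0]*b[:,1]-a[:,1]*b[:,0]).sum(),(a*b).sum());R=np.array([[np.cos(th),-np.sin(th)],[np.sin(th),np.cos(th)]])
    t=dst.mean(0)-R@src.mean(0);return th,R,t,dst-(src@R.T+t)
if __name__=="__main__":
    g=cv2.cvtColor(cv2.imread("pics/top0.png"),cv2.COLOR_BGR2GRAY).astype(np.float32)
    z=lambda x,y:((x+.5)/4-.5+120,(y+.5)/4-.5+155)
    A,B,C,D=z(690,48),z(725,262),z(77,362),z(52,143) # (75,-230),(-75,-230),(-75,210),(75,210)
    L1,p1=edge_line(g,A,B);L2,_=edge_line(g,B,C,skip=((.45,.72),));L3,_=edge_line(g,C,D,hi=.7);L4,_=edge_line(g,D,A,skip=((.2,.68),))
    cor=np.array([isect(L4,L1),isect(L1,L2),isect(L2,L3),isect(L3,L4)]);print(cor)
    W=onz("top",cor,.014)[:,:2];print(W)
    src=np.array([[75,-230],[-75,-230],[-75,210],[75,210]])/1000
    th,R,t,res=rigid(src,W);print("th",th,np.degrees(th),t,res*1000)
    # carrier: top z .014+.024
    A,B,C,D=z(650,122),z(660,217),z(520,233),z(512,135)
    Ls=[edge_line(g,a,b,lo=.15,hi=.85,half=3)[0] for a,b in((A,B),(B,C),(C,D),(D,A))]
    cor=np.array([isect(Ls[3],Ls[0]),isect(Ls[0],Ls[1]),isect(Ls[1],Ls[2]),isect(Ls[2],Ls[3])])
    W=onz("top",cor,.038)[:,:2];f=(W-t)@R;print("carrier fix mm",f*1000,f.mean(0)*1000)
    src=np.array([[32,-45],[-32,-45],[-32,45],[32,45]])/1000
    th2,_,t2,r2=rigid(src,f);print("carrier th deg",np.degrees(th2),t2*1000,r2*1000)
    np.save("fix.npy",np.r_[th,t])
    # pin predicted / seen
    for P,h in (((.03,.187),.076),((0,.135),0.05)):
        w=R@np.array(P)+t; print(w,proj("top",[*w,.014+h]),proj("scene",[*w,.014+h]))
E
python3 fix.py
```

```text
[[291.71417 166.51811]
 [301.1226  220.29483]
 [138.91187 245.40741]
 [132.03885 190.63953]]
[[ 0.63355955 -0.1396874 ]
 [ 0.48632977 -0.1606597 ]
 [ 0.42554948  0.27241486]
 [ 0.57260737  0.29424331]]
th 0.14000564406396593 8.021732512876074 [0.52811605 0.07647992] [[-0.9188495   1.11602902]
 [ 0.38365125  1.07602837]
 [ 1.00479233 -1.5441034 ]
 [-0.46959408 -0.64795399]]
carrier fix mm [[  23.25183008 -189.12309562]
 [ -39.01146078 -185.40546637]
 [ -34.38309864  -95.61232804]
 [  30.04124483  -98.4428228 ]] [  -5.02537113 -142.14592821]
carrier th deg -3.3999688675203728 [  -5.02537113 -142.14592821] [[-0.99771192 -0.15858711]
 [ 0.62634828 -0.23653105]
 [-0.08281439 -0.28498014]
 [ 0.45417803  0.6800983 ]]
[0.5317269  0.26583662] [[135.24664144 202.40157428]] [[336.74652623 145.64798285]]
[0.50927698 0.21015897] [[159.11227135 211.98093331]] [[314.22229491 153.84956467]]
```

Emit:
move_arm --rows '[{"delta_pos": [2.77, 3.37, 0.1], "delta_rot": [0, 0, 3.95], "hand": 6}, {"delta_pos": [2.77, 3.37, 0.1], "delta_rot": [0, 0, 3.95], "hand": 6}, {"delta_pos": [2.77, 3.37, 0.1], "delta_rot": [0, 0, 3.95], "hand": 6}, {"delta_pos": [2.77, 3.37, 0.1], "delta_rot": [0, 0, 3.95], "hand": 6}, {"delta_pos": [2.77, 3.37, 0.1], "delta_rot": [0, 0, 3.95], "hand": 6}, {"delta_pos": [2.77, 3.37, 0], "delta_rot": [0, 0, 3.95], "hand": 6}, {"delta_pos": [2.77, 3.37, 0], "delta_rot": [0, 0, 3.95], "hand": 6}, {"delta_pos": [2.77, 3.37, 0], "delta_rot": [0, 0, 3.95], "hand": 6}, {"delta_pos": [2.77, 3.37, 0], "delta_rot": [0, 0, 3.95], "hand": 6}, {"delta_pos": [2.77, 3.37, 0], "delta_rot": [0, 0, 3.95], "hand": 6}]' --force 20

```text
t: 1.1
eef_pos: [0.4982, -0.2993, 0.2314]
ee_rot: [3.141, -0.0, -2.116]
force: [0.9, -0.7, 0.7]
width: 0.0596
```

Emit:
move_arm --rows '[{"delta_pos": [2.77, 3.37, 0], "delta_rot": [0, 0, 3.95], "hand": 6}, {"delta_pos": [2.77, 3.37, 0], "delta_rot": [0, 0, 3.95], "hand": 6}, {"delta_pos": [2.77, 3.37, 0], "delta_rot": [0, 0, 3.95], "hand": 6}, {"delta_pos": [-0.48, 4.66, 0], "delta_rot": [0, 0, 3.95], "hand": 6}, {"delta_pos": [-0.48, 4.66, 0], "delta_rot": [0, 0, 3.95], "hand": 6}, {"delta_pos": [-0.48, 4.66, 0], "delta_rot": [0, 0, 3.95], "hand": 6}, {"delta_pos": [-0.48, 4.66, 0], "delta_rot": [0, 0, 3.95], "hand": 6}, {"delta_pos": [-0.48, 4.66, 0], "delta_rot": [0, 0, 3.95], "hand": 6}, {"delta_pos": [-0.48, 4.66, 0], "delta_rot": [0, 0, 3.95], "hand": 6}, {"delta_pos": [-0.48, 4.66, 0], "delta_rot": [0, 0, 3.95], "hand": 6}]'

```text
t: 2.1
eef_pos: [0.5462, 0.1282, 0.2315]
ee_rot: [3.141, 0.0, -1.427]
force: [1.5, -0.3, -0.1]
width: 0.06
```

Emit:
move_arm --rows '[{"delta_pos": [-0.48, 4.66, 0], "delta_rot": [0, 0, 0], "hand": 6}, {"delta_pos": [-0.48, 4.66, 0], "delta_rot": [0, 0, 0], "hand": 6}, {"delta_pos": [-0.48, 4.66, 0], "delta_rot": [0, 0, 0], "hand": 6}, {"delta_pos": [0, 0, 0], "delta_rot": [0, 0, 0], "hand": 6}, {"delta_pos": [0, 0, 0], "delta_rot": [0, 0, 0], "hand": 6}, {"delta_pos": [0, 0, 0], "delta_rot": [0, 0, 0], "hand": 6}, {"delta_pos": [0, 0, 0], "delta_rot": [0, 0, 0], "hand": 6}, {"delta_pos": [0, 0, 0], "delta_rot": [0, 0, 0], "hand": 6}, {"delta_pos": [0, 0, 0], "delta_rot": [0, 0, 0], "hand": 6}, {"delta_pos": [0, 0, 0], "delta_rot": [0, 0, 0], "hand": 6}]'

```text
t: 3.1
eef_pos: [0.5328, 0.2656, 0.2317]
ee_rot: [-3.141, 0.0, -1.431]
force: [-0.3, 0.4, -0.2]
width: 0.06
```

Emit:
move_arm --rows '[{"delta_pos": [-0.1, 0, -1.3], "delta_rot": [0, 0, 0], "hand": 6}, {"delta_pos": [0, 0, -1.3], "delta_rot": [0, 0, 0], "hand": 6}, {"delta_pos": [0, 0, -1.3], "delta_rot": [0, 0, 0], "hand": 6}, {"delta_pos": [0, 0, -1.3], "delta_rot": [0, 0, 0], "hand": 6}, {"delta_pos": [0, 0, -1.3], "delta_rot": [0, 0, 0], "hand": 6}, {"delta_pos": [0, 0, -1.3], "delta_rot": [0, 0, 0], "hand": 6}, {"delta_pos": [0, 0, -1.3], "delta_rot": [0, 0, 0], "hand": 6}, {"delta_pos": [0, 0, -1.3], "delta_rot": [0, 0, 0], "hand": 6}, {"delta_pos": [0, 0, -1.3], "delta_rot": [0, 0, 0], "hand": 6}, {"delta_pos": [0, 0, -1.3], "delta_rot": [0, 0, 0], "hand": 6}]'

```text
t: 4.1
eef_pos: [0.5316, 0.2662, 0.1005]
ee_rot: [-3.142, 0.0, -1.43]
force: [0.4, 0.1, -1.1]
width: 0.06
```

```bash
python3 - <<'E'
from h import *
im=grab_frame("scene"); c=im[60:210,260:410]; cv2.imwrite("pics/s1.png",cv2.resize(c,None,fx=4,fy=4,interpolation=cv2.INTER_CUBIC))
E
```

```text
(no output)
```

View pics/s1.png

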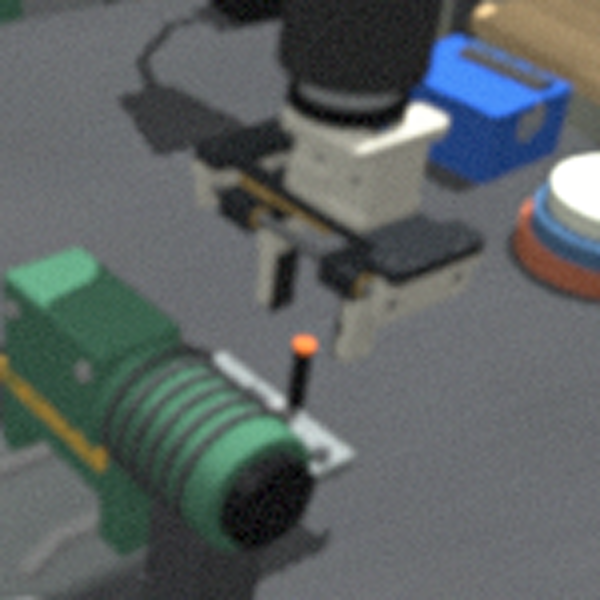

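The open fingers hang either side of the orange pin top (zoom px ~303,345), and the tips at (275,300) and (352,355) straddle it. Next I descend and grip.

Emit:
move_arm --rows '[{"delta_pos": [0, 0, -1.0], "delta_rot": [0, 0, 0], "hand": 6}, {"delta_pos": [0, 0, -1.0], "delta_rot": [0, 0, 0], "hand": 6}, {"delta_pos": [0, 0, -1.0], "delta_rot": [0, 0, 0], "hand": 6}, {"delta_pos": [0, 0, -1.0], "delta_rot": [0, 0, 0], "hand": 6}, {"delta_pos": [0, 0, -1.0], "delta_rot": [0, 0, 0], "hand": 6}, {"delta_pos": [0, 0, 0], "delta_rot": [0, 0, 0], "hand": 3}, {"delta_pos": [0, 0, 0], "delta_rot": [0, 0, 0], "hand": 2}, {"delta_pos": [0, 0, 0], "delta_rot": [0, 0, 0], "hand": 1}, {"delta_pos": [0, 0, 0], "delta_rot": [0, 0, 0], "hand": 1}, {"delta_pos": [0, 0, 0], "delta_rot": [0, 0, 0], "hand": 1}]' --force 15

```text
t: 5.15
eef_pos: [0.5318, 0.2663, 0.052]
ee_rot: [-3.141, 0.001, -1.43]
force: [-0.7, 0.7, -0.0]
width: 0.0258
```

```bash
python3 - <<'E'
from h import *
th,tx,ty=np.load("fix.npy");R=np.array([[np.cos(th),-np.sin(th)],[np.sin(th),np.cos(th)]])
s=get_state();print(s["force"],s["width"],s["eef_pos"],(s["eef_pos"][:2]-[tx,ty])@R*1000)
p=[]
for a in np.linspace(60,120,13):
    a=np.radians(a);p.append(R@np.array([.06*np.cos(a),.135+.06*np.sin(a)])+[tx,ty])
print(np.round(np.diff(p,axis=0)*100,2))
im=grab_frame("scene"); c=im[60:210,260:410]; cv2.imwrite("pics/s2.png",cv2.resize(c,None,fx=4,fy=4,interpolation=cv2.INTER_CUBIC))
E
```

```text
[-0.71653734  0.74958717 -0.03500209] 0.02583558058553225 [0.53179802 0.26633843 0.05203371] [ 30.14044941 187.48697435]
[[-0.49  0.17]
 [-0.51  0.13]
 [-0.52  0.09]
 [-0.52  0.04]
 [-0.52 -0.  ]
 [-0.52 -0.05]
 [-0.51 -0.1 ]
 [-0.5  -0.14]
 [-0.49 -0.18]
 [-0.47 -0.23]
 [-0.45 -0.27]
 [-0.43 -0.3 ]]
```

View pics/s2.png

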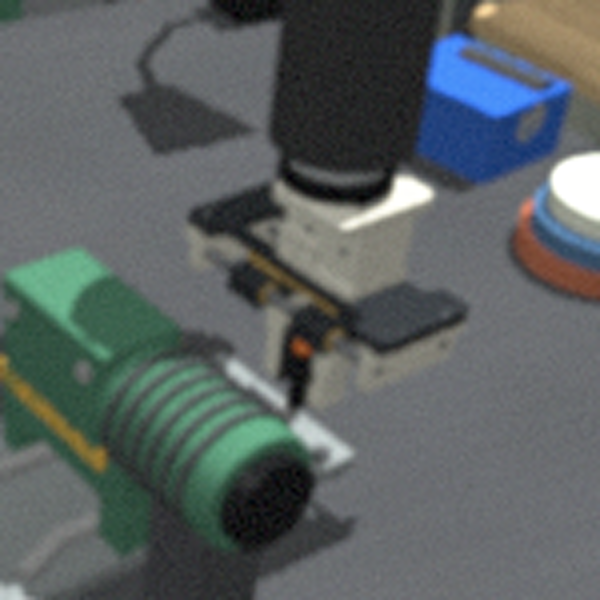

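Emit:
move_arm --rows '[{"delta_pos": [0, 0, 0], "delta_rot": [0, 0, 0], "hand": 1}, {"delta_pos": [0, 0, 0], "delta_rot": [0, 0, 0], "hand": 1}, {"delta_pos": [0, 0, 0], "delta_rot": [0, 0, 0], "hand": 1}, {"delta_pos": [0, 0, 0], "delta_rot": [0, 0, 0], "hand": 1}, {"delta_pos": [0, 0, 0], "delta_rot": [0, 0, 0], "hand": 1}, {"delta_pos": [0, 0, 0], "delta_rot": [0, 0, 0], "hand": 1}, {"delta_pos": [-0.49, 0.17, 0], "delta_rot": [0, 0, 0], "hand": 1}, {"delta_pos": [-0.51, 0.13, 0], "delta_rot": [0, 0, 0], "hand": 1}, {"delta_pos": [-0.52, 0.09, 0], "delta_rot": [0, 0, 0], "hand": 1}, {"delta_pos": [-0.52, 0.04, 0], "delta_rot": [0, 0, 0], "hand": 1}]'

```text
t: 6.2
eef_pos: [0.5127, 0.2725, 0.0518]
ee_rot: [-3.138, 0.003, -1.429]
force: [5.5, 3.7, -4.7]
width: 0.0137
```

Emit:
move_arm --rows '[{"delta_pos": [-0.52, 0, 0], "delta_rot": [0, 0, 0], "hand": 1}, {"delta_pos": [-0.52, -0.05, 0], "delta_rot": [0, 0, 0], "hand": 1}, {"delta_pos": [-0.51, -0.1, 0], "delta_rot": [0, 0, 0], "hand": 1}, {"delta_pos": [-0.5, -0.14, 0], "delta_rot": [0, 0, 0], "hand": 1}, {"delta_pos": [-0.49, -0.18, 0], "delta_rot": [0, 0, 0], "hand": 1}, {"delta_pos": [-0.47, -0.23, 0], "delta_rot": [0, 0, 0], "hand": 1}, {"delta_pos": [-0.45, -0.27, 0], "delta_rot": [0, 0, 0], "hand": 1}, {"delta_pos": [-0.43, -0.3, 0], "delta_rot": [0, 0, 0], "hand": 1}, {"delta_pos": [0, 0, 0], "delta_rot": [0, 0, 0], "hand": 1}, {"delta_pos": [0, 0, 0], "delta_rot": [0, 0, 0], "hand": 1}]'

```text
t: 7.2
eef_pos: [0.472, 0.2575, 0.0518]
ee_rot: [3.141, -0.0, -1.43]
force: [-3.1, 3.0, 6.5]
width: 0.0136
```

```bash
python3 - <<'E'
from h import *
im=grab_frame("top"); c=im[155:300,90:285]; cv2.imwrite("pics/t3.png",cv2.resize(c,None,fx=4,fy=4,interpolation=cv2.INTER_CUBIC))
print(get_state()["force"])
E
```

```text
[-2.30457062  2.5824459   7.90974786]
```

View pics/t3.png

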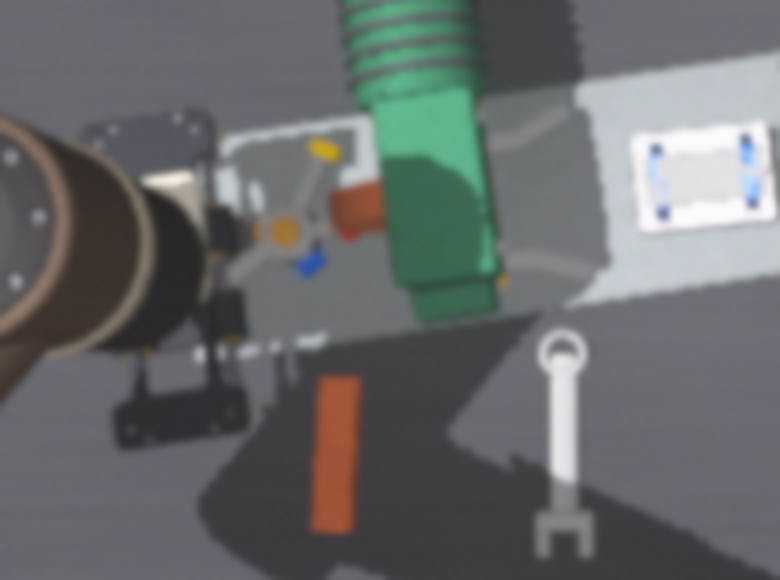

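The turret has turned: yellow is now toward +x (325,150), and the red arm points at the tunnel (350,230). The stone and wrench have not moved. Next I release the pin and lift.

Emit:
move_arm --rows '[{"delta_pos": [0, 0, 0], "delta_rot": [0, 0, 0], "hand": 4}, {"delta_pos": [0, 0, 0], "delta_rot": [0, 0, 0], "hand": 4}, {"delta_pos": [0, 0, 0], "delta_rot": [0, 0, 0], "hand": 4}, {"delta_pos": [0, 0, 0], "delta_rot": [0, 0, 0], "hand": 4}, {"delta_pos": [0, 0, 0], "delta_rot": [0, 0, 0], "hand": 4}, {"delta_pos": [0, 0, 0], "delta_rot": [0, 0, 0], "hand": 4}, {"delta_pos": [0, 0, 0.5], "delta_rot": [0, 0, 0], "hand": 4}, {"delta_pos": [0, 0, 1], "delta_rot": [0, 0, 0], "hand": 4}, {"delta_pos": [0, 0, 2], "delta_rot": [0, 0, 0], "hand": 4}, {"delta_pos": [0, 0, 3], "delta_rot": [0, 0, 0], "hand": 4}]'

```text
t: 8.25
eef_pos: [0.4716, 0.2571, 0.1168]
ee_rot: [3.14, -0.001, -1.43]
force: [0.0, 0.8, 0.5]
width: 0.0397
```

Emit:
move_arm --rows '[{"delta_pos": [0, 0, 3], "delta_rot": [0, 0, 0], "hand": 2}, {"delta_pos": [0, 0, 3], "delta_rot": [0, 0, 0], "hand": 2}, {"delta_pos": [0, 0, 3], "delta_rot": [0, 0, 0], "hand": 2}, {"delta_pos": [0, 0, 3], "delta_rot": [0, 0, 0], "hand": 2}, {"delta_pos": [0, 0, 2], "delta_rot": [0, 0, 0], "hand": 2}, {"delta_pos": [0, -4, 0], "delta_rot": [0, 0, 0], "hand": 2}, {"delta_pos": [0, -4, 0], "delta_rot": [0, 0, 0], "hand": 2}, {"delta_pos": [0, -4, 0], "delta_rot": [0, 0, 0], "hand": 2}, {"delta_pos": [0, -4, 0], "delta_rot": [0, 0, 0], "hand": 2}, {"delta_pos": [0, -4, 0], "delta_rot": [0, 0, 0], "hand": 2}]'

```text
t: 9.25
eef_pos: [0.4719, 0.0563, 0.2578]
ee_rot: [-3.14, 0.0, -1.429]
force: [0.5, 0.4, 1.0]
width: 0.0202
```

Emit:
move_arm --rows '[{"delta_pos": [1.34, -3.48, 0], "delta_rot": [0, 0, -3.4], "hand": 0.5}, {"delta_pos": [1.34, -3.48, 0], "delta_rot": [0, 0, 0], "hand": 0.5}, {"delta_pos": [1.34, -3.48, 0], "delta_rot": [0, 0, 0], "hand": 0.5}, {"delta_pos": [1.34, -3.48, 0], "delta_rot": [7.475, 0.604, 0], "hand": 0.5}, {"delta_pos": [1.34, -3.48, 0], "delta_rot": [7.475, 0.604, 0], "hand": 0.5}, {"delta_pos": [1.34, -3.48, 0], "delta_rot": [7.475, 0.604, 0], "hand": 0.5}, {"delta_pos": [0, 0, 0], "delta_rot": [7.475, 0.604, 0], "hand": 0.5}, {"delta_pos": [0, 0, 0], "delta_rot": [7.475, 0.604, 0], "hand": 0.5}, {"delta_pos": [0, 0, 0], "delta_rot": [7.475, 0.604, 0], "hand": 0.5}, {"delta_pos": [0, 0, 0], "delta_rot": [0, 0, 0], "hand": 0.5}]'

```text
t: 10.25
eef_pos: [0.5508, -0.1517, 0.2534]
ee_rot: [3.133, 0.785, -1.5]
force: [1.0, -0.4, -1.0]
width: 0.0051
```

```bash
cat >> h.py <<'E'
from scipy.spatial.transform import Rotation as Rn
def fx():
    th,tx,ty=np.load("fix.npy");R=np.array([[np.cos(th),-np.sin(th)],[np.sin(th),np.cos(th)]])
    s=get_state();M=np.array([[R[0,0],R[0,1],0],[R[1,0],R[1,1],0],[0,0,1]])
    p=M.T@(s["eef_pos"]-[tx,ty,.014]); A=M.T@Rn.from_euler("xyz",s["ee_rot"]).as_matrix()
    print("t",round(s["t"],2),"tcp fix mm",np.round(p*1000,1),"z",np.round(A[:,2],3),"y",np.round(A[:,1],3),"F fix",np.round(M.T@s["force"],1),"w",round(s["width"],4),"q",np.round(s["q"],2))
    return M
E
python3 - <<'E'
from h import *
fx()
im=grab_frame("top"); cv2.imwrite("pics/t4.png",im)
E
```

```text
t 10.25 tcp fix mm [  -9.4 -229.1  239.4] z [ 0.04   0.706 -0.707] y [-0.998  0.062  0.006] F fix [ 0.9 -0.5 -1. ] w 0.0051 q [-0.42  0.46  0.24 -0.68 -1.75  0.51]
```

View pics/t4.png

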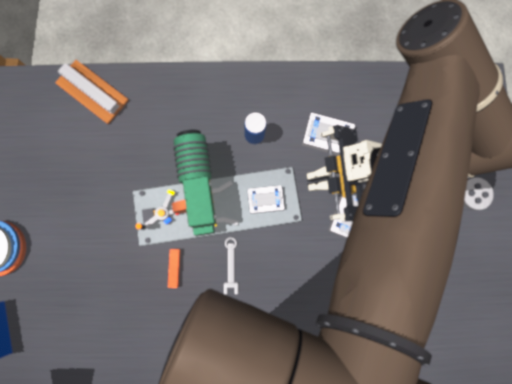

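```bash
python3 - <<'E'
from h import *
th,tx,ty=np.load("fix.npy");R=np.array([[np.cos(th),-np.sin(th)],[np.sin(th),np.cos(th)]])
w=R@np.array([-.03,.187])+[tx,ty];print("pin pred",proj("top",[*w,.09]))
im=cv2.imread("pics/t4.png");h=cv2.cvtColor(im,cv2.COLOR_BGR2HSV)
m=cv2.inRange(h,(5,150,120),(25,255,255));n,_,st,ce=cv2.connectedComponentsWithStats(m)
print([(ce[i].round(1).tolist(),int(st[i,4])) for i in range(1,n) if st[i,4]>5])
g=cv2.imread("pics/top0.png");h=cv2.cvtColor(g,cv2.COLOR_BGR2HSV)
m=cv2.inRange(h,(0,0,185),(179,60,255));m=cv2.morphologyEx(m,cv2.MORPH_CLOSE,np.ones((9,9)))
cs,_=cv2.findContours(m,cv2.RETR_EXTERNAL,cv2.CHAIN_APPROX_NONE)
for c in cs:
    if cv2.contourArea(c)>500 and c[:,0,0].mean()>250 and c[:,0,1].min()>60:
        b=cv2.boxPoints(cv2.minAreaRect(c));f=(onz("top",b,.036)[:,:2]-[tx,ty])@R*1000;print(cv2.contourArea(c),b.mean(0),f.round().tolist(), np.linalg.norm(f[0]-f[1]),np.linalg.norm(f[1]-f[2]))
c=cv2.imread("pics/scene0.png")[180:310,100:260]; cv2.imwrite("pics/look.png",cv2.resize(c,None,fx=4,fy=4,interpolation=cv2.INTER_CUBIC))
E
```

```text
pin pred [[138.03736467 226.01992274]]
[([99.8, 82.7], 437), ([84.3, 99.6], 524), ([340.4, 174.7], 113), ([353.4, 188.4], 19), ([178.9, 206.5], 95), ([161.0, 212.5], 16), ([138.4, 225.8], 22), ([13.1, 264.2], 109), ([173.8, 268.1], 340)]
1491.0 [353.12 214.16] [[-115.0, -295.0], [-4.0, -359.0], [-47.0, -438.0], [-157.0, -373.0]] 127.51761805677442 90.2854771111151
653.0 [477.50006 193.00003] [[-67.0, -663.0], [-23.0, -731.0], [-91.0, -779.0], [-135.0, -710.0]] 81.66891268259116 83.47645157905836
2732.5 [259.35492 199.34322] [[65.0, -29.0], [67.0, -224.0], [-72.0, -222.0], [-73.0, -30.0]] 195.04321651654203 139.15067570028424
1367.5 [328.73846 133.29231] [[131.0, -266.0], [213.0, -304.0], [161.0, -419.0], [80.0, -379.0]] 89.8108826157782 126.37524351544894
```

View pics/look.png

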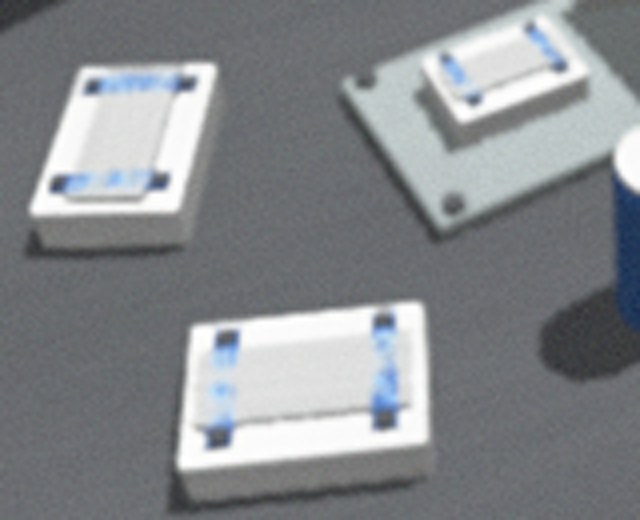

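Emit:
move_arm --rows '[{"delta_pos": [-0.08, 1.71, 0], "delta_rot": [0, 0, 0], "hand": 0.5}, {"delta_pos": [0, 0, -3], "delta_rot": [0, 0, 0], "hand": 0.5}, {"delta_pos": [0, 0, -3], "delta_rot": [0, 0, 0], "hand": 0.5}, {"delta_pos": [0, 0, -3], "delta_rot": [0, 0, 0], "hand": 0.5}, {"delta_pos": [0, 0, -3], "delta_rot": [0, 0, 0], "hand": 0.5}, {"delta_pos": [0, 0, -3], "delta_rot": [0, 0, 0], "hand": 0.5}, {"delta_pos": [0, 0, -3], "delta_rot": [0, 0, 0], "hand": 0.5}, {"delta_pos": [0, 0, -2], "delta_rot": [0, 0, 0], "hand": 0.5}, {"delta_pos": [0, 0, 0], "delta_rot": [0, 0, 0], "hand": 0.5}, {"delta_pos": [0, 0, 0], "delta_rot": [0, 0, 0], "hand": 0.5}]'

```text
t: 11.3
eef_pos: [0.5515, -0.1315, 0.0577]
ee_rot: [-3.141, 0.777, -1.487]
force: [-0.6, -1.1, 0.9]
width: 0.005
```

```bash
python3 - <<'E'
from h import *
fx()
im=grab_frame("scene"); c=im[100:300,100:330]; cv2.imwrite("pics/s5.png",cv2.resize(c,None,fx=3,fy=3,interpolation=cv2.INTER_CUBIC))
E
```

```text
t 11.3 tcp fix mm [  -5.8 -209.2   43.7] z [ 0.04   0.7   -0.713] y [-0.998  0.056 -0.   ] F fix [-0.8 -1.   0.9] w 0.005 q [-0.39  0.64  0.06 -0.68 -1.45  0.72]
```

View pics/s5.png

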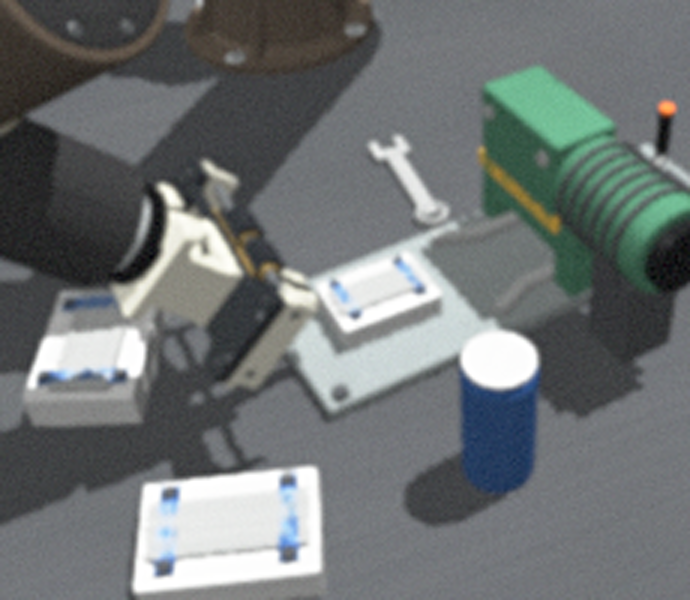

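Emit:
move_arm --rows '[{"delta_pos": [-0.2, 0, -0.5], "delta_rot": [0, 0, 0], "hand": 0.5}, {"delta_pos": [0, 0, -0.5], "delta_rot": [0, 0, 0], "hand": 0.5}, {"delta_pos": [0, 0, -0.5], "delta_rot": [0, 0, 0], "hand": 0.5}, {"delta_pos": [0, 0, -0.5], "delta_rot": [0, 0, 0], "hand": 0.5}, {"delta_pos": [0, 0, -0.5], "delta_rot": [0, 0, 0], "hand": 0.5}, {"delta_pos": [0, 0, -0.4], "delta_rot": [0, 0, 0], "hand": 0.5}, {"delta_pos": [0, 0, -0.3], "delta_rot": [0, 0, 0], "hand": 0.5}, {"delta_pos": [0, 0, 0], "delta_rot": [0, 0, 0], "hand": 0.5}, {"delta_pos": [0, 0, 0], "delta_rot": [0, 0, 0], "hand": 0.5}, {"delta_pos": [0, 0, 0], "delta_rot": [0, 0, 0], "hand": 0.5}]'

```text
t: 12.35
eef_pos: [0.5491, -0.132, 0.0246]
ee_rot: [3.141, 0.778, -1.489]
force: [-0.3, -0.1, -0.2]
width: 0.0052
```

```bash
python3 - <<'E'
from h import *
fx()
im=grab_frame("scene"); c=im[140:290,110:310]; cv2.imwrite("pics/s6.png",cv2.resize(c,None,fx=4,fy=4,interpolation=cv2.INTER_CUBIC))
E
```

```text
t 12.35 tcp fix mm [  -8.3 -209.4   10.6] z [ 0.04   0.7   -0.713] y [-0.998  0.058  0.   ] F fix [-0.3 -0.1 -0.2] w 0.0052 q [-0.39  0.68  0.04 -0.69 -1.4   0.76]
```

View pics/s6.png

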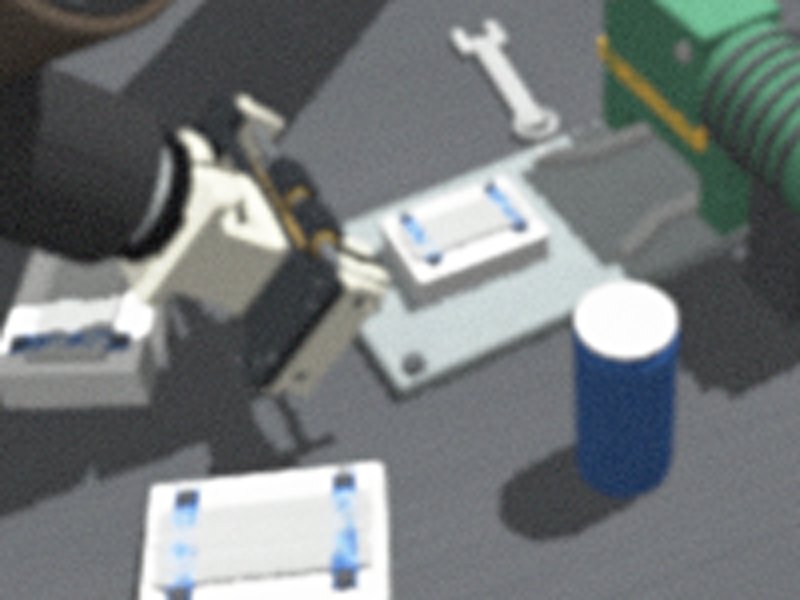

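```bash
python3 - <<'E'
from h import *
th,tx,ty=np.load("fix.npy");R=np.array([[np.cos(th),-np.sin(th)],[np.sin(th),np.cos(th)]])
g=cv2.imread("pics/top0.png");h=cv2.cvtColor(g,cv2.COLOR_BGR2HSV)
m=cv2.inRange(h,(0,0,180),(179,60,255))[105:140,240:272]
n,l,st,ce=cv2.connectedComponentsWithStats(m);i=1+st[1:,4].argmax();c=ce[i]+[240,105];print(c,st[i])
f=(onz("top",[c,[st[i,0]+240,c[1]],[c[0],st[i,1]+st[i,3]+105]],.12)[:,:2]-[tx,ty])@R*1000;print(f)
h=cv2.cvtColor(cv2.imread("pics/scene0.png"),cv2.COLOR_BGR2HSV)
m=cv2.inRange(h,(0,0,180),(179,60,255))[205:240,245:290]
n,l,st,ce=cv2.connectedComponentsWithStats(m);i=1+st[1:,4].argmax();c=ce[i]+[245,205]
print((onz("scene",[c],.12)[:,:2]-[tx,ty])@R*1000)
E
```

```text
[254.91916168 122.31736527] [  5   8  21  20 334]
[[ 181.56196774 -141.19174107]
 [ 185.29901492 -116.43944854]
 [ 154.03345965 -136.83725624]]
[[ 168.9584917  -147.81822565]]
```

Emit:
move_arm --rows '[{"delta_pos": [0, 0.3, 0], "delta_rot": [0, 0, 0], "hand": 0.5}, {"delta_pos": [-0.02, 0.3, 0], "delta_rot": [0, 0, 0], "hand": 0.5}, {"delta_pos": [-0.02, 0.3, 0], "delta_rot": [0, 0, 0], "hand": 0.5}, {"delta_pos": [-0.02, 0.3, 0], "delta_rot": [0, 0, 0], "hand": 0.5}, {"delta_pos": [-0.02, 0.3, 0], "delta_rot": [0, 0, 0], "hand": 0.5}, {"delta_pos": [-0.02, 0.3, 0], "delta_rot": [0, 0, 0], "hand": 0.5}, {"delta_pos": [-0.02, 0.3, 0], "delta_rot": [0, 0, 0], "hand": 0.5}, {"delta_pos": [-0.02, 0.3, 0], "delta_rot": [0, 0, 0], "hand": 0.5}, {"delta_pos": [-0.02, 0.3, 0], "delta_rot": [0, 0, 0], "hand": 0.5}, {"delta_pos": [-0.02, 0.3, 0], "delta_rot": [0, 0, 0], "hand": 0.5}]'

```text
t: 13.4
eef_pos: [0.5472, -0.1018, 0.0244]
ee_rot: [3.141, 0.778, -1.49]
force: [0.9, -3.7, 1.0]
width: 0.0051
```

```bash
python3 - <<'E'
from h import *
fx()
im=grab_frame("scene"); c=im[140:290,150:350]; cv2.imwrite("pics/s7.png",cv2.resize(c,None,fx=4,fy=4,interpolation=cv2.INTER_CUBIC))
im=grab_frame("top"); cv2.imwrite("pics/t7.png",im); c=im[155:255,200:340]; cv2.imwrite("pics/t7z.png",cv2.resize(c,None,fx=5,fy=5,interpolation=cv2.INTER_CUBIC))
E
```

```text
t 13.4 tcp fix mm [  -6.  -179.2   10.4] z [ 0.04   0.701 -0.713] y [-0.998  0.058  0.001] F fix [ 0.3 -3.8  1. ] w 0.0051 q [-0.35  0.66  0.01 -0.71 -1.37  0.75]
```

View pics/s7.png

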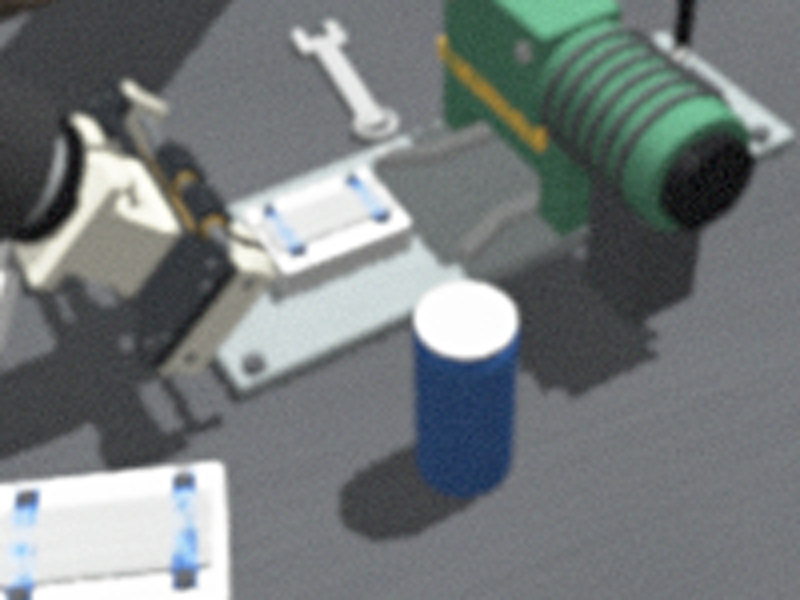

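View pics/t7z.png

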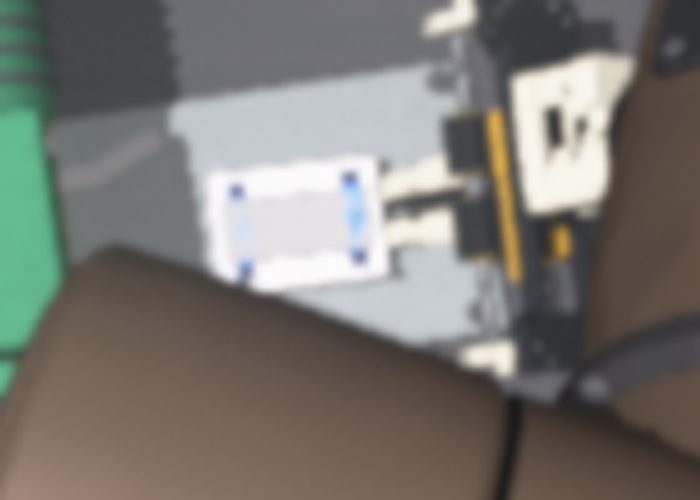

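```bash
cat > car.py <<'E'
from fix import *
def car(img,A,D,B,zz=.038):  # A rear +x corner, D front +x corner, B rear -x corner (pixels)
    g=cv2.cvtColor(img,cv2.COLOR_BGR2GRAY).astype(np.float32)
    th,tx,ty=np.load("fix.npy");R=np.array([[np.cos(th),-np.sin(th)],[np.sin(th),np.cos(th)]])
    out=[]
    l,_=edge_line(g,D,A,lo=.12,hi=.88,half=3)
    W=(onz("top",[l[2:]-30*l[:2],l[2:]+30*l[:2]],zz)[:,:2]-[tx,ty])@R*1000
    d=W[0]-W[1]; d*=np.sign(d[1]); return W,np.degrees(np.arctan2(-d[0],d[1]))
E
python3 - <<'E'
from car import *
z=lambda x,y:np.array(((x+.5)/5-.5+200,(y+.5)/5-.5+155))
im=cv2.imread("pics/t7.png")
W,a=car(im,z(380,157),z(207,172),None);print("+x side line",W,"yaw",a)
th,tx,ty=np.load("fix.npy");R=np.array([[np.cos(th),-np.sin(th)],[np.sin(th),np.cos(th)]])
for p in (z(380,157),z(388,275),z(207,172)): print((onz("top",[p],.038)[:,:2]-[tx,ty])@R*1000)
im=cv2.imread("pics/top0.png");
W,a=car(im,(281.9,185),(247.5,188.3),None);print("initially",W,"yaw",a)
E
```

```text
+x side line [[  30.88622113  -46.68081814]
 [  23.64435397 -205.75483934]] yaw -2.606598645941643
[[  24.54287328 -174.04040568]]
[[ -38.10712692 -167.95161088]]
[[ 30.600742   -82.08707663]]
initially [[  27.96772395  -58.10225862]
 [  26.18025918 -217.51879048]] yaw -0.6424044916439634
```

```bash
cat >> car.py <<'E'
def car2(img,roi,thr=215,zz=.038):
    x0,y0,x1,y1=roi;sub=img[y0:y1,x0:x1]; s=8
    big=cv2.resize(sub,None,fx=s,fy=s,interpolation=cv2.INTER_CUBIC)
    m=(big.min(2)>thr).astype(np.uint8)*255
    m=cv2.morphologyEx(m,cv2.MORPH_CLOSE,np.ones((41,41)))
    cs,_=cv2.findContours(m,cv2.RETR_EXTERNAL,cv2.CHAIN_APPROX_NONE)
    c=max(cs,key=cv2.contourArea);b=cv2.boxPoints(cv2.minAreaRect(c))
    px=(b+.5)/s-.5+[x0,y0]
    th,tx,ty=np.load("fix.npy");R=np.array([[np.cos(th),-np.sin(th)],[np.sin(th),np.cos(th)]])
    f=(onz("top",px,zz)[:,:2]-[tx,ty])@R*1000
    f=f[np.argsort(f[:,1])]
    d=f[2:].mean(0)-f[:2].mean(0)
    cv2.drawContours(big,[b.astype(int)],0,(0,0,255),2)
    print("center",f.mean(0).round(1),"yaw",np.degrees(np.arctan2(-d[0],d[1])).round(2),"len",np.linalg.norm(d).round(1),"corners",f.round(1).tolist())
    return big
E
python3 - <<'E'
from car import *
for t in (200,215,225):
    b=car2(cv2.imread("pics/top0.png"),(244,180,290,216),t)
    b2=car2(cv2.imread("pics/t7.png"),(236,182,280,216),t)
cv2.imwrite("pics/c0.png",b);cv2.imwrite("pics/c7.png",b2)
E
```

```text
center [  -4.3 -141. ] yaw -2.61 len 91.7 corners [[27.2, -188.8], [-40.0, -184.9], [31.3, -96.8], [-35.7, -93.6]]
center [  -6.1 -126.6] yaw -8.81 len 104.0 corners [[26.1, -184.7], [-54.2, -171.3], [42.1, -81.3], [-38.3, -69.0]]
center [  -4.5 -141.3] yaw -2.53 len 89.7 corners [[25.9, -188.0], [-38.9, -184.2], [29.8, -98.0], [-34.8, -95.0]]
center [  -3.7 -129.6] yaw -3.23 len 103.8 corners [[26.9, -183.7], [-40.1, -179.1], [32.7, -79.7], [-34.2, -75.9]]
center [  -4.6 -141.6] yaw -2.48 len 88.0 corners [[25.1, -187.3], [-38.2, -183.7], [28.8, -99.1], [-34.3, -96.2]]
center [  -3.9 -130. ] yaw -2.55 len 103.0 corners [[26.3, -183.3], [-38.7, -179.6], [30.8, -80.0], [-34.0, -77.1]]
```

View pics/c7.png

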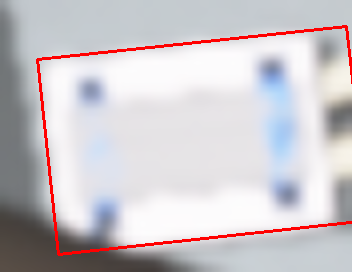

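View pics/c0.png

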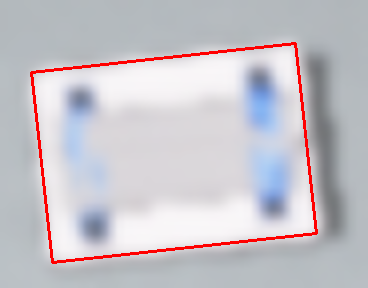

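Emit:
move_arm --rows '[{"delta_pos": [0, 0.3, 0], "delta_rot": [0, 0, 0.3], "hand": 0.5}, {"delta_pos": [0, 0.3, 0], "delta_rot": [0, 0, 0.3], "hand": 0.5}, {"delta_pos": [0, 0.3, 0], "delta_rot": [0, 0, 0.3], "hand": 0.5}, {"delta_pos": [0, 0.3, 0], "delta_rot": [0, 0, 0.3], "hand": 0.5}, {"delta_pos": [0, 0.3, 0], "delta_rot": [0, 0, 0.3], "hand": 0.5}, {"delta_pos": [0, 0.3, 0], "delta_rot": [0, 0, 0.3], "hand": 0.5}, {"delta_pos": [0, 0.3, 0], "delta_rot": [0, 0, 0.3], "hand": 0.5}, {"delta_pos": [0, 0.3, 0], "delta_rot": [0, 0, 0.3], "hand": 0.5}, {"delta_pos": [0, 0.3, 0], "delta_rot": [0, 0, 0.3], "hand": 0.5}, {"delta_pos": [0, 0.3, 0], "delta_rot": [0, 0, 0.3], "hand": 0.5}]'

```text
t: 14.5
eef_pos: [0.5472, -0.0717, 0.0244]
ee_rot: [3.141, 0.778, -1.437]
force: [-0.3, -3.0, 0.3]
width: 0.0051
```

```bash
python3 - <<'E'
from car import *
fx()
im=grab_frame("top"); cv2.imwrite("pics/t8.png",im); c=im[155:255,190:330]; cv2.imwrite("pics/t8z.png",cv2.resize(c,None,fx=5,fy=5,interpolation=cv2.INTER_CUBIC))
im=grab_frame("scene"); c=im[120:270,170:370]; cv2.imwrite("pics/s8.png",cv2.resize(c,None,fx=4,fy=4,interpolation=cv2.INTER_CUBIC))
E
```

```text
t 14.5 tcp fix mm [  -1.8 -149.4   10.4] z [ 0.003  0.702 -0.712] y [-1.     0.005  0.001] F fix [-0.7 -2.9  0.3] w 0.0051 q [-0.3   0.65 -0.01 -0.71 -1.37  0.75]
```

View pics/t8z.png

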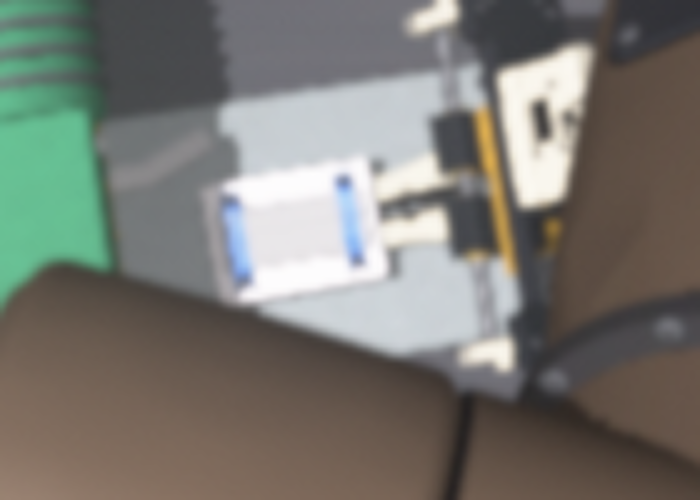

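View pics/s8.png

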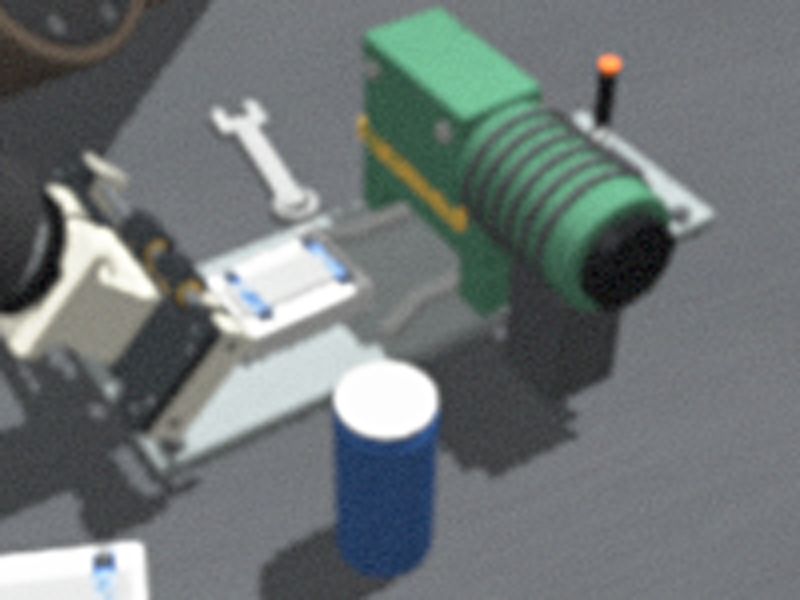

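```bash
python3 - <<'E'
from car import *
z=lambda x,y:np.array(((x+.5)/5-.5+190,(y+.5)/5-.5+155))
th,tx,ty=np.load("fix.npy");R=np.array([[np.cos(th),-np.sin(th)],[np.sin(th),np.cos(th)]])
for p in (z(370,158),z(388,272),z(205,185),z(226,303)): print(((onz("top",[p],.038)[:,:2]-[tx,ty])@R*1000).round(1))
E
```

```text
[[  28.9 -142.4]]
[[ -32.5 -142.2]]
[[ 27.9 -53.9]]
[[-35.5 -55.5]]
```

Emit:
move_arm --rows '[{"delta_pos": [-0.01, 0.3, 0], "delta_rot": [0, 0, 0], "hand": 0.5}, {"delta_pos": [-0.01, 0.3, 0], "delta_rot": [0, 0, 0], "hand": 0.5}, {"delta_pos": [-0.02, 0.3, 0], "delta_rot": [0, 0, 0], "hand": 0.5}, {"delta_pos": [-0.02, 0.3, 0], "delta_rot": [0, 0, 0], "hand": 0.5}, {"delta_pos": [-0.02, 0.3, 0], "delta_rot": [0, 0, 0], "hand": 0.5}, {"delta_pos": [-0.02, 0.3, 0], "delta_rot": [0, 0, 0], "hand": 0.5}, {"delta_pos": [-0.02, 0.3, 0], "delta_rot": [0, 0, 0], "hand": 0.5}, {"delta_pos": [-0.03, 0.3, 0], "delta_rot": [0, 0, 0], "hand": 0.5}, {"delta_pos": [-0.04, 0.3, 0], "delta_rot": [0, 0, 0], "hand": 0.5}, {"delta_pos": [-0.04, 0.3, 0], "delta_rot": [0, 0, 0], "hand": 0.5}]'

```text
t: 15.6
eef_pos: [0.5461, -0.0435, 0.0244]
ee_rot: [-3.14, 0.774, -1.436]
force: [4.6, -15.7, 3.8]
width: 0.0049
```

```bash
python3 - <<'E'
from car import *
fx()
im=grab_frame("top"); cv2.imwrite("pics/t9.png",im); c=im[155:255,180:320]; cv2.imwrite("pics/t9z.png",cv2.resize(c,None,fx=5,fy=5,interpolation=cv2.INTER_CUBIC))
im=grab_frame("scene"); c=im[120:270,170:370]; cv2.imwrite("pics/s9.png",cv2.resize(c,None,fx=4,fy=4,interpolation=cv2.INTER_CUBIC))
E
```

```text
t 15.6 tcp fix mm [   1.1 -121.3   10.4] z [ 0.005  0.699 -0.715] y [-1.     0.006 -0.001] F fix [  2.4 -16.2   3.8] w 0.0049 q [-0.26  0.64 -0.04 -0.73 -1.33  0.74]
```

View pics/t9z.png

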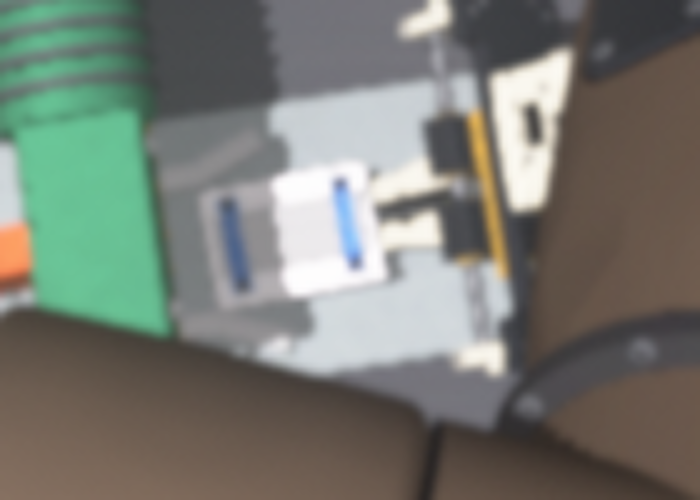

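View pics/s9.png

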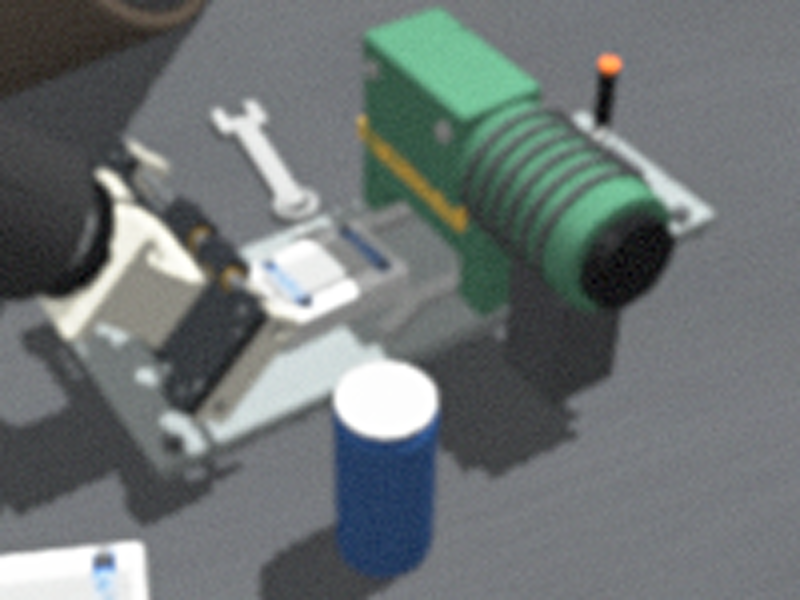

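```bash
python3 - <<'E'
from car import *
th,tx,ty=np.load("fix.npy");R=np.array([[np.cos(th),-np.sin(th)],[np.sin(th),np.cos(th)]])
F=lambda p,z=.038:((onz("top",[p],z)[:,:2]-[tx,ty])@R*1000).round(1)[0]
z=lambda x,y:np.array(((x+.5)/5-.5+180,(y+.5)/5-.5+155))
for p in (z(365,160),z(388,276),z(200,193),z(222,306)): print(F(p))
print("guides +x: ",F(z(160,180),.024),F(z(255,135),.024)," -x:",F(z(185,318),.024),F(z(290,345),.024))
im=cv2.imread("pics/t9.png")[175:235,205:265]; im=cv2.resize(im,None,fx=10,fy=10,interpolation=cv2.INTER_CUBIC); cv2.imwrite("pics/t9zz.png",cv2.convertScaleAbs(im,alpha=1.4,beta=-60))
E
```

```text
[  32.3 -113.4]
[ -30.5 -115.8]
[ 28.1 -24.5]
[-32.8 -27.3]
guides +x:  [40.3 -3.9] [ 56.7 -57.7]  -x: [-34.8  -6.6] [-57.5 -59.4]
```

View pics/t9zz.png

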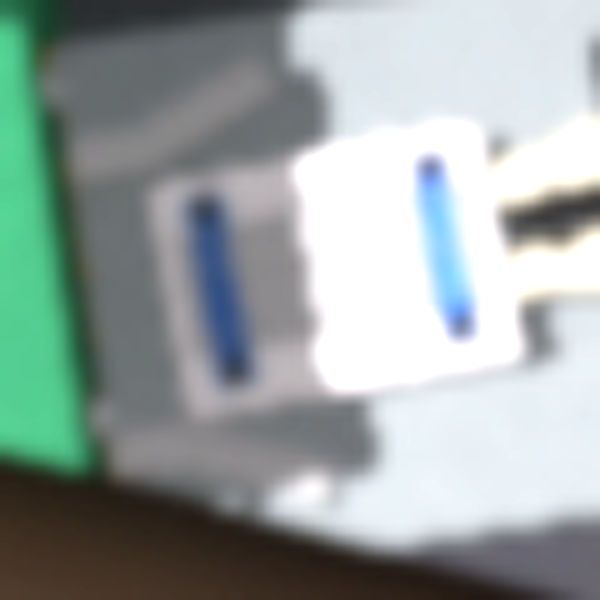

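Emit:
move_arm --rows '[{"delta_pos": [0.04, -0.3, 0], "delta_rot": [0, 0, -0.9], "hand": 0.5}, {"delta_pos": [0, 0, 0], "delta_rot": [0, 0, -0.9], "hand": 0.5}, {"delta_pos": [0, 0, 0], "delta_rot": [0, 0, -0.9], "hand": 0.5}, {"delta_pos": [-0.03, 0.2, 0], "delta_rot": [0, 0, 0], "hand": 0.5}, {"delta_pos": [-0.02, 0.15, 0], "delta_rot": [0, 0, 0], "hand": 0.5}, {"delta_pos": [-0.02, 0.15, 0], "delta_rot": [0, 0, 0], "hand": 0.5}, {"delta_pos": [-0.02, 0.15, 0], "delta_rot": [0, 0, 0], "hand": 0.5}, {"delta_pos": [-0.02, 0.15, 0], "delta_rot": [0, 0, 0], "hand": 0.5}, {"delta_pos": [0, 0, 0], "delta_rot": [0, 0, 0], "hand": 0.5}, {"delta_pos": [0, 0, 0], "delta_rot": [0, 0, 0], "hand": 0.5}]'

```text
t: 16.7
eef_pos: [0.5479, -0.0421, 0.0246]
ee_rot: [-3.133, 0.768, -1.48]
force: [7.4, -20.7, 2.3]
width: 0.0051
```

```bash
python3 - <<'E'
from car import *
fx()
im=grab_frame("top"); cv2.imwrite("pics/t10.png",im)
im=im[175:235,205:265]; im=cv2.resize(im,None,fx=10,fy=10,interpolation=cv2.INTER_CUBIC); cv2.imwrite("pics/t10zz.png",cv2.convertScaleAbs(im,alpha=1.4,beta=-60))
E
```

```text
t 16.7 tcp fix mm [   3.  -120.2   10.6] z [ 0.043  0.694 -0.719] y [-0.998  0.055 -0.006] F fix [  4.4 -21.5   2.3] w 0.0051 q [-0.27  0.62 -0.06 -0.74 -1.3   0.72]
```

View pics/t10zz.png

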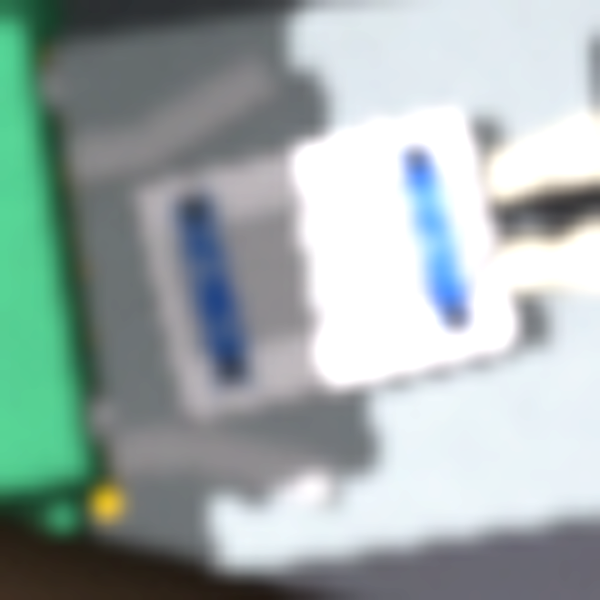

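```bash
python3 - <<'E'
from car import *
im=cv2.imread("pics/top0.png")
c=im[170:245,205:265]; c=cv2.resize(c,None,fx=8,fy=8,interpolation=cv2.INTER_CUBIC); c=cv2.convertScaleAbs(c,alpha=2.5,beta=-190)
th,tx,ty=np.load("fix.npy");R=np.array([[np.cos(th),-np.sin(th)],[np.sin(th),np.cos(th)]])
def P(x,y,z):
    w=R@np.array([x,y])/1000+[tx,ty]; p=proj("top",[*w,.014+z/1000])[0]; return tuple(int(v) for v in ((p-[205,170]+.5)*8))
for s in (1,-1):
    cv2.line(c,P(50*s,-60,10),P(34*s,-25,10),(0,0,255),1); cv2.line(c,P(34*s,-25,10),P(34*s,5,10),(0,0,255),1)
    cv2.circle(c,P(56*s,-6,70),4,(255,0,255),1)
a=cv2.resize(im[170:245,205:265],None,fx=8,fy=8,interpolation=cv2.INTER_CUBIC)
cv2.imwrite("pics/g.png",c)
s=cv2.imread("pics/scene0.png")[160:215,225:310]; cv2.imwrite("pics/gs.png",cv2.convertScaleAbs(cv2.resize(s,None,fx=9,fy=9,interpolation=cv2.INTER_CUBIC),alpha=1.8,beta=-80))
E
```

```text
(no output)
```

View pics/g.png

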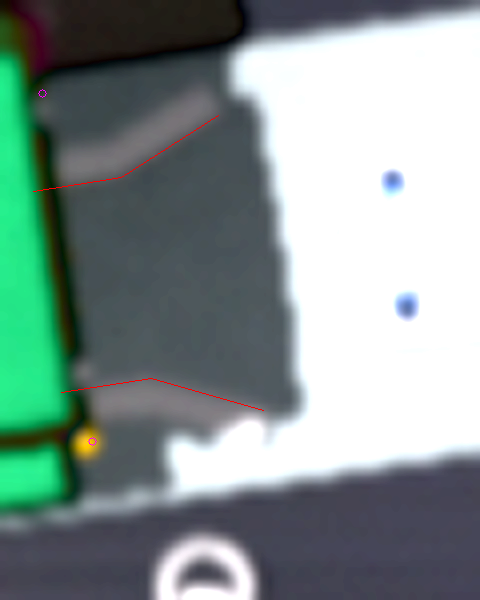

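View pics/gs.png

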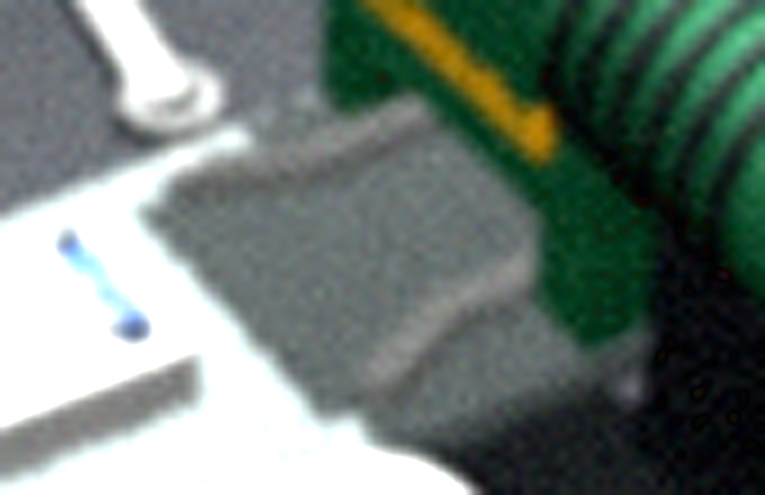

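Emit:
move_arm --rows '[{"delta_pos": [0.1, -0.7, 0], "delta_rot": [0, 0, 0], "hand": 0.5}, {"delta_pos": [0.1, -0.8, 0], "delta_rot": [0, 0, 0], "hand": 0.5}, {"delta_pos": [0, 0, 1.5], "delta_rot": [0, 0, 1.2], "hand": 8.4}, {"delta_pos": [0, 0, 1.5], "delta_rot": [0, 0, 1.2], "hand": 8.4}, {"delta_pos": [0, 0, 1.5], "delta_rot": [0, 0, 1.2], "hand": 8.4}, {"delta_pos": [0, 0, 1.5], "delta_rot": [0, 0, 1.2], "hand": 8.4}, {"delta_pos": [0, 0, 0], "delta_rot": [0, 0, 0], "hand": 8.4}, {"delta_pos": [0, 0, 0], "delta_rot": [0, 0, 0], "hand": 8.4}, {"delta_pos": [0, 0, 0], "delta_rot": [0, 0, 0], "hand": 8.4}, {"delta_pos": [0, 0, 0], "delta_rot": [0, 0, 0], "hand": 8.4}]'

```text
t: 17.75
eef_pos: [0.5457, -0.0517, 0.084]
ee_rot: [3.139, 0.778, -1.402]
force: [0.4, -0.9, -0.3]
width: 0.0635
```

```bash
python3 - <<'E'
from car import *
fx()
im=grab_frame("top"); cv2.imwrite("pics/t11.png",im)
im=im[170:240,200:290]; im=cv2.resize(im,None,fx=8,fy=8,interpolation=cv2.INTER_CUBIC); cv2.imwrite("pics/t11zz.png",cv2.convertScaleAbs(im,alpha=1.4,beta=-60))
im=grab_frame("scene"); c=im[120:270,170:370]; cv2.imwrite("pics/s11.png",cv2.resize(c,None,fx=4,fy=4,interpolation=cv2.INTER_CUBIC))
E
```

```text
t 17.75 tcp fix mm [  -0.5 -129.3   70. ] z [-0.023  0.702 -0.712] y [-1.    -0.031  0.002] F fix [ 0.3 -1.  -0.3] w 0.0635 q [-0.27  0.57  0.01 -0.7  -1.44  0.69]
```

View pics/t11zz.png

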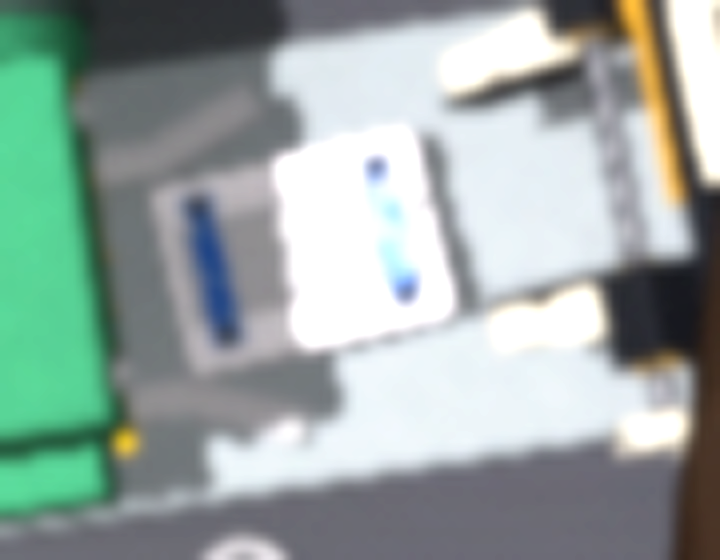

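View pics/s11.png

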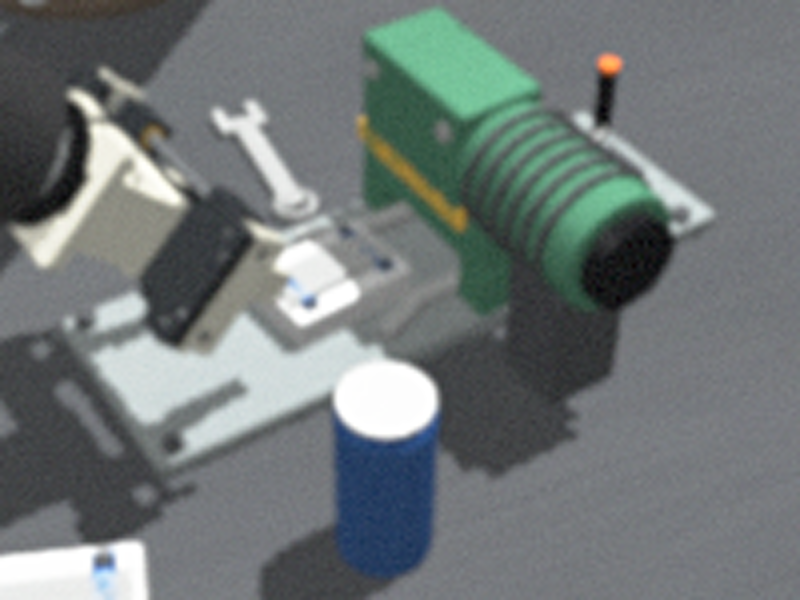

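```bash
python3 - <<'E'
from car import *
th,tx,ty=np.load("fix.npy");R=np.array([[np.cos(th),-np.sin(th)],[np.sin(th),np.cos(th)]])
z=lambda x,y:((x+.5)/8-.5+200,(y+.5)/8-.5+170)
px=[z(420,125),z(460,315),z(200,372),z(152,190)]
f=((onz("top",px,.038)[:,:2]-[tx,ty])@R*1000);print(f.round(1))
src=np.array([[32,-45],[-32,-45],[-32,45],[32,45]])
t,_,c,r=rigid(src,f);print(np.degrees(t),c,r.round(1))
for s,p in((1,(100,165)),(-1,(130,397))): print("guide mid",((onz("top",[z(*p)],.024)[:,:2]-[tx,ty])@R*1000))
E
```

```text
[[  36.2 -112.6]
 [ -28.2 -115.8]
 [ -33.7  -28.7]
 [  28.3  -21.8]]
4.392268311733267 [  0.65167626 -69.71969445] [[ 0.2 -0.5]
 [-0.4  1.2]
 [ 1.  -1.4]
 [-0.9  0.6]]
guide mid [[41.2309878  -5.29625515]]
guide mid [[-37.10153222  -4.1136186 ]]
```

```bash
python3 - <<'E'
from car import *
th,tx,ty=np.load("fix.npy");R=np.array([[np.cos(th),-np.sin(th)],[np.sin(th),np.cos(th)]])
for n in("top0","t3","t4"):
  try: im=cv2.imread(f"pics/{n}.png")
  except: continue
  if im is None or im.shape[0]!=384: continue
  g=cv2.cvtColor(im,cv2.COLOR_BGR2GRAY).astype(np.float32)
  for lo,hi in ((-24,-16),(-16,-10),(-50,-42)):
    xs=np.arange(-70,71,2.);prof=[]
    for y in np.arange(lo,hi,1.):
        P=np.array([[*(R@np.array([x,y])/1000+[tx,ty]),.024] for x in xs]);q=proj("top",P).astype(np.float32)
        prof.append(cv2.remap(g,q[:,0][None],q[:,1][None],cv2.INTER_CUBIC)[0])
    p=np.mean(prof,0)
    print(n,lo); print("  -x",[(int(x),int(v)) for x,v in zip(xs,p) if -66<x<-20]); print("  +x",[(int(x),int(v)) for x,v in zip(xs,p) if 20<x<66])
E
```

```text
top0 -24
  -x [(-64, 111), (-62, 112), (-60, 112), (-58, 111), (-56, 111), (-54, 110), (-52, 110), (-50, 111), (-48, 113), (-46, 118), (-44, 123), (-42, 126), (-40, 126), (-38, 125), (-36, 123), (-34, 119), (-32, 114), (-30, 111), (-28, 110), (-26, 110), (-24, 110), (-22, 110)]
  +x [(22, 106), (24, 106), (26, 107), (28, 106), (30, 105), (32, 107), (34, 111), (36, 116), (38, 120), (40, 122), (42, 122), (44, 119), (46, 114), (48, 109), (50, 105), (52, 104), (54, 103), (56, 103), (58, 104), (60, 103), (62, 103), (64, 103)]
top0 -16
  -x [(-64, 109), (-62, 109), (-60, 109), (-58, 109), (-56, 109), (-54, 109), (-52, 109), (-50, 110), (-48, 112), (-46, 116), (-44, 121), (-42, 125), (-40, 126), (-38, 125), (-36, 123), (-34, 119), (-32, 114), (-30, 110), (-28, 110), (-26, 109), (-24, 109), (-22, 109)]
  +x [(22, 106), (24, 106), (26, 106), (28, 106), (30, 105), (32, 106), (34, 111), (36, 118), (38, 122), (40, 123), (42, 122), (44, 119), (46, 115), (48, 109), (50, 105), (52, 103), (54, 103), (56, 103), (58, 104), (60, 103), (62, 103), (64, 103)]
top0 -50
  -x [(-64, 191), (-62, 190), (-60, 1
[... 1355 characters left out ...]
(34, 118), (36, 125), (38, 130), (40, 131), (42, 130), (44, 127), (46, 122), (48, 117), (50, 113), (52, 111), (54, 110), (56, 111), (58, 111), (60, 111), (62, 111), (64, 110)]
t4 -50
  -x [(-64, 203), (-62, 201), (-60, 198), (-58, 192), (-56, 179), (-54, 162), (-52, 147), (-50, 138), (-48, 134), (-46, 132), (-44, 128), (-42, 123), (-40, 120), (-38, 118), (-36, 117), (-34, 117), (-32, 117), (-30, 116), (-28, 116), (-26, 117), (-24, 117), (-22, 116)]
  +x [(22, 114), (24, 114), (26, 114), (28, 114), (30, 114), (32, 113), (34, 113), (36, 113), (38, 112), (40, 112), (42, 115), (44, 120), (46, 125), (48, 129), (50, 131), (52, 130), (54, 128), (56, 123), (58, 118), (60, 114), (62, 112), (64, 111)]
```

Emit:
move_arm --rows '[{"delta_pos": [0, 0, 0], "delta_rot": [0, 0, 1.3], "hand": 8.4}, {"delta_pos": [-0.12, 1.42, 0], "delta_rot": [0, 0, 1.3], "hand": 8.4}, {"delta_pos": [-0.12, 1.42, 0], "delta_rot": [0, 0, 0], "hand": 8.4}, {"delta_pos": [-0.12, 1.42, 0], "delta_rot": [0, 0, 0], "hand": 8.4}, {"delta_pos": [0, 0, 0], "delta_rot": [0, 0, 0], "hand": 8.4}, {"delta_pos": [0, 0, -1.2], "delta_rot": [0, 0, 0], "hand": 8.4}, {"delta_pos": [0, 0, -1.2], "delta_rot": [0, 0, 0], "hand": 8.4}, {"delta_pos": [0, 0, -1.2], "delta_rot": [0, 0, 0], "hand": 8.4}, {"delta_pos": [0, 0, -1.2], "delta_rot": [0, 0, 0], "hand": 8.4}, {"delta_pos": [0, 0, -1.1], "delta_rot": [0, 0, 0], "hand": 8.4}]'

```text
t: 18.85
eef_pos: [0.5422, -0.0096, 0.0238]
ee_rot: [3.139, 0.778, -1.357]
force: [-0.1, -0.6, -0.6]
width: 0.0839
```

```bash
python3 - <<'E'
from car import *
fx()
im=grab_frame("top"); cv2.imwrite("pics/t12.png",im)
im=im[170:240,200:290]; im=cv2.resize(im,None,fx=8,fy=8,interpolation=cv2.INTER_CUBIC); cv2.imwrite("pics/t12zz.png",cv2.convertScaleAbs(im,alpha=1.4,beta=-60))
E
```

```text
t 18.85 tcp fix mm [  1.9 -87.2   9.8] z [-0.054  0.7   -0.712] y [-0.997 -0.076  0.002] F fix [-0.2 -0.6 -0.6] w 0.0839 q [-0.2   0.64 -0.04 -0.72 -1.34  0.75]
```

View pics/t12zz.png

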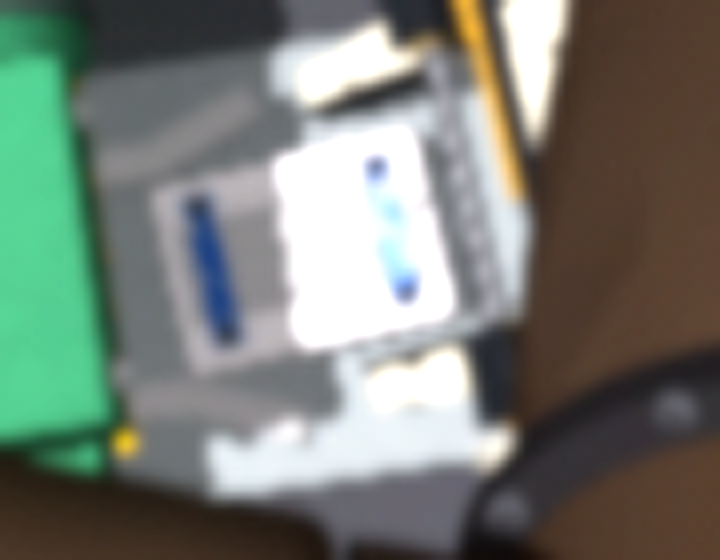

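Emit:
move_arm --rows '[{"delta_pos": [0, 0, 0], "delta_rot": [0, 0, 0], "hand": 6}, {"delta_pos": [0, 0, 0], "delta_rot": [0, 0, 0], "hand": 6}, {"delta_pos": [0, 0, 0], "delta_rot": [0, 0, 0], "hand": 6}, {"delta_pos": [0, 0, 0], "delta_rot": [0, 0, 0], "hand": 6}, {"delta_pos": [0, 0, 0], "delta_rot": [0, 0, 0], "hand": 6}, {"delta_pos": [0.06, -0.4, 0], "delta_rot": [0, 0, 0], "hand": 6}, {"delta_pos": [-0.03, 0, 0], "delta_rot": [0, 0, -1.1], "hand": 6}, {"delta_pos": [-0.03, 0, 0], "delta_rot": [0, 0, -1.1], "hand": 6}, {"delta_pos": [-0.03, 0, 0], "delta_rot": [0, 0, -1.1], "hand": 6}, {"delta_pos": [-0.03, 0, 0], "delta_rot": [0, 0, -1.1], "hand": 6}]' --force 12

```text
t: 19.9
eef_pos: [0.5422, -0.0134, 0.0259]
ee_rot: [-3.142, 0.778, -1.433]
force: [0.3, -0.3, 5.5]
width: 0.0637
```

```bash
python3 - <<'E'
from car import *
fx()
im=grab_frame("top"); cv2.imwrite("pics/t13.png",im)
im=im[170:240,200:290]; im=cv2.resize(im,None,fx=8,fy=8,interpolation=cv2.INTER_CUBIC); cv2.imwrite("pics/t13zz.png",cv2.convertScaleAbs(im,alpha=1.4,beta=-60))
E
```

```text
t 19.9 tcp fix mm [  1.4 -91.   11.9] z [ 0.002  0.702 -0.713] y [-1.     0.002 -0.   ] F fix [ 0.3 -0.3  5.5] w 0.0637 q [-0.22  0.62 -0.07 -0.75 -1.31  0.72]
```

View pics/t13zz.png

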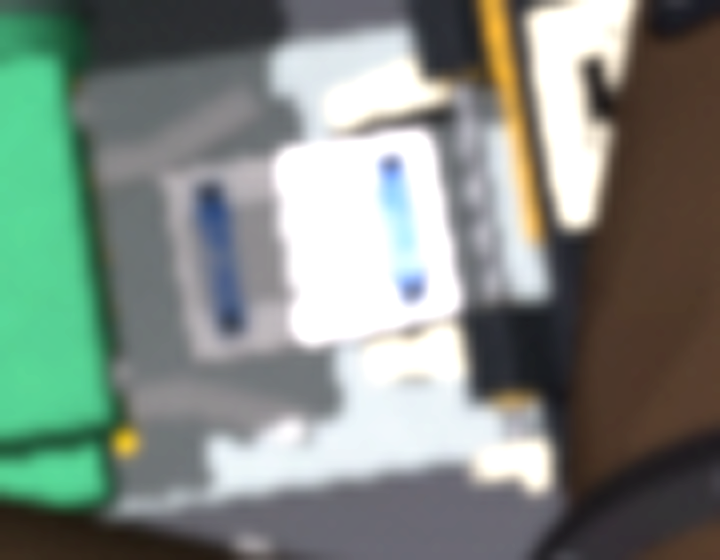

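```bash
cat >> car.py <<'E'
def corners(px,o=(200,170),s=8):
    th,tx,ty=np.load("fix.npy");R=np.array([[np.cos(th),-np.sin(th)],[np.sin(th),np.cos(th)]])
    q=[((x+.5)/s-.5+o[0],(y+.5)/s-.5+o[1]) for x,y in px]
    f=((onz("top",q,.038)[:,:2]-[tx,ty])@R*1000)
    t,_,c,r=rigid(np.array([[32,-45],[-32,-45],[-32,45],[32,45]]),f);print("yaw",np.degrees(t).round(2),"c",c.round(1),"res",r.round(1).tolist())
E
python3 -c "
from car import *
corners([(430,128),(462,312),(200,360),(165,178)])"
```

```text
yaw 1.75 c [  2.3 -72. ] res [[-0.9, 0.3], [1.0, 1.4], [1.3, -1.2], [-1.3, -0.5]]
```

```bash
cat > clamp.py <<'E'
from car import *
def dots(im,roi):
    x0,y0,x1,y1=roi; th,tx,ty=np.load("fix.npy");R=np.array([[np.cos(th),-np.sin(th)],[np.sin(th),np.cos(th)]])
    big=cv2.resize(im[y0:y1,x0:x1],None,fx=8,fy=8,interpolation=cv2.INTER_CUBIC)
    h=cv2.cvtColor(big,cv2.COLOR_BGR2HSV);m=cv2.inRange(h,(100,70,0),(135,255,255))
    m=cv2.morphologyEx(m,cv2.MORPH_CLOSE,cv2.getStructuringElement(cv2.MORPH_ELLIPSE,(25,25)))
    n,l,st,ce=cv2.connectedComponentsWithStats(m);L=[i for i in range(1,n) if st[i,4]>400]
    px=np.array([ce[i] for i in L]);q=(px+.5)/8-.5+[x0,y0];f=(onz("top",q,.042)[:,:2]-[tx,ty])@R*1000
    for i,a in zip(L,f): print(st[i,4],st[i,:4],a.round(1))
    return f
if __name__=="__main__":
    print("top0");dots(cv2.imread("pics/top0.png"),(244,180,290,216))
    for n in("t11","t13"): print(n);dots(cv2.imread(f"pics/{n}.png"),(218,182,262,218))
E
python3 clamp.py
```

```text
top0
1028 [249  81  26  48] [   6.4 -172.5]
904 [261 162  24  45] [ -20.  -171.8]
t11
2780 [ 50 115  40 119] [ -2.3 -37.8]
t13
907 [239  69  23  59] [  15.  -100.4]
839 [ 58 103  24  47] [ 14.5 -40.9]
```

Emit:
move_arm --rows '[{"delta_pos": [-0.05, 0.2, 0], "delta_rot": [0, 0, 0], "hand": 6}, {"delta_pos": [-0.05, 0.2, 0], "delta_rot": [0, 0, 0], "hand": 6}, {"delta_pos": [-0.05, 0.2, 0], "delta_rot": [0, 0, 0], "hand": 6}, {"delta_pos": [-0.04, 0.2, 0], "delta_rot": [0, 0, 0], "hand": 6}, {"delta_pos": [-0.04, 0.2, 0], "delta_rot": [0, 0, 0], "hand": 6}, {"delta_pos": [-0.03, 0.2, 0], "delta_rot": [0, 0, 0], "hand": 6}, {"delta_pos": [-0.03, 0.2, 0], "delta_rot": [0, 0, 0], "hand": 6}, {"delta_pos": [0, 0, 0], "delta_rot": [0, 0, 0], "hand": 6}, {"delta_pos": [0, 0, 0], "delta_rot": [0, 0, 0], "hand": 6}, {"delta_pos": [0, 0, 0], "delta_rot": [0, 0, 0], "hand": 6}]'

```text
t: 20.95
eef_pos: [0.5398, -0.0006, 0.0258]
ee_rot: [-3.141, 0.776, -1.431]
force: [1.4, -4.4, 7.6]
width: 0.0637
```

```bash
python3 - <<'E'
from car import *
fx()
im=grab_frame("top"); cv2.imwrite("pics/t14.png",im)
im=im[170:240,200:290]; im=cv2.resize(im,None,fx=8,fy=8,interpolation=cv2.INTER_CUBIC); cv2.imwrite("pics/t14zz.png",cv2.convertScaleAbs(im,alpha=1.4,beta=-60))
E
```

```text
t 20.95 tcp fix mm [  0.8 -77.9  11.8] z [ 0.001  0.7   -0.714] y [-1.     0.001 -0.001] F fix [ 0.7 -4.6  7.6] w 0.0637 q [-0.21  0.61 -0.08 -0.76 -1.29  0.72]
```

View pics/t14zz.png

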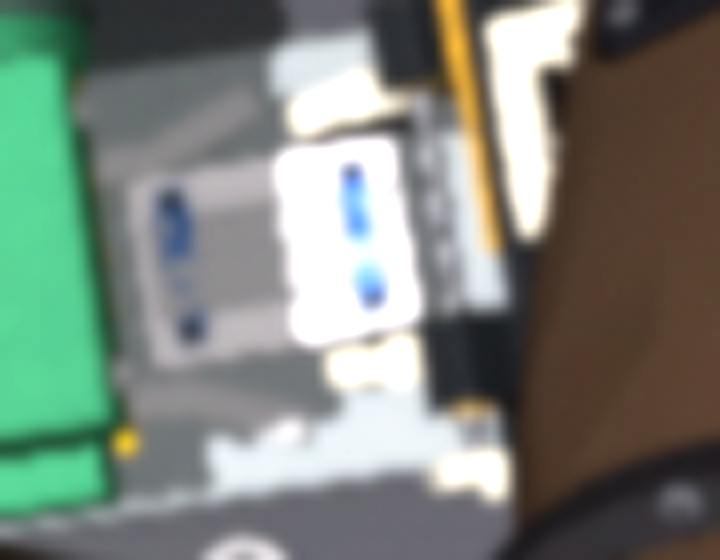

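Emit:
move_arm --rows '[{"delta_pos": [-0.03, 0.2, 0], "delta_rot": [0, 0, 0], "hand": 6}, {"delta_pos": [-0.03, 0.2, 0], "delta_rot": [0, 0, 0], "hand": 6}, {"delta_pos": [-0.03, 0.2, 0], "delta_rot": [0, 0, 0], "hand": 6}, {"delta_pos": [0, 0, 0], "delta_rot": [0, 0, 0], "hand": 7.8}, {"delta_pos": [0, 0, 0], "delta_rot": [0, 0, 0], "hand": 7.8}, {"delta_pos": [0, 0, 0], "delta_rot": [0, 0, 0], "hand": 7.8}, {"delta_pos": [0, 0, 0], "delta_rot": [0, 0, 0], "hand": 7.8}, {"delta_pos": [0, 0, 0], "delta_rot": [0, 0, 0], "hand": 7.8}, {"delta_pos": [0.07, -0.5, 0], "delta_rot": [0, 0, 0], "hand": 7.8}, {"delta_pos": [0.14, -1, 0], "delta_rot": [0, 0, 0], "hand": 7.8}]'

```text
t: 22.0
eef_pos: [0.5402, -0.0084, 0.0255]
ee_rot: [3.141, 0.778, -1.431]
force: [-0.7, 0.6, 0.3]
width: 0.078
```

Emit:
move_arm --rows '[{"delta_pos": [0.14, -1, 0], "delta_rot": [0, 0, 0], "hand": 7.8}, {"delta_pos": [0.14, -1, 0], "delta_rot": [0, 0, 0], "hand": 7.8}, {"delta_pos": [0.14, -1, 0], "delta_rot": [0, 0, 0], "hand": 7.8}, {"delta_pos": [0.07, -0.5, 0], "delta_rot": [0, 0, 0], "hand": 1}, {"delta_pos": [0, 0, 0], "delta_rot": [0, 0, 0], "hand": 1}, {"delta_pos": [0, 0, 0], "delta_rot": [0, 0, 0], "hand": 1}, {"delta_pos": [0, 0, 0], "delta_rot": [0, 0, 0], "hand": 1}, {"delta_pos": [0, 0, 0], "delta_rot": [0, 0, 0], "hand": 1}, {"delta_pos": [0, 0, 0], "delta_rot": [0, 0, 0], "hand": 1}, {"delta_pos": [0, 0, 0], "delta_rot": [0, 0, 0], "hand": 1}]'

```text
t: 23.0
eef_pos: [0.5452, -0.0431, 0.0255]
ee_rot: [3.141, 0.778, -1.432]
force: [-0.5, -0.1, -0.5]
width: 0.0273
```

```bash
python3 - <<'E'
from car import *
fx()
im=grab_frame("top"); cv2.imwrite("pics/t15.png",im)
im=im[170:240,200:290]; im=cv2.resize(im,None,fx=8,fy=8,interpolation=cv2.INTER_CUBIC); cv2.imwrite("pics/t15zz.png",cv2.convertScaleAbs(im,alpha=1.4,beta=-60))
E
```

```text
t 23.0 tcp fix mm [   0.2 -120.8   11.5] z [-0.     0.702 -0.712] y [-1.     0.     0.001] F fix [-0.5 -0.  -0.5] w 0.0273 q [-0.26  0.64 -0.03 -0.72 -1.34  0.74]
```

View pics/t15zz.png

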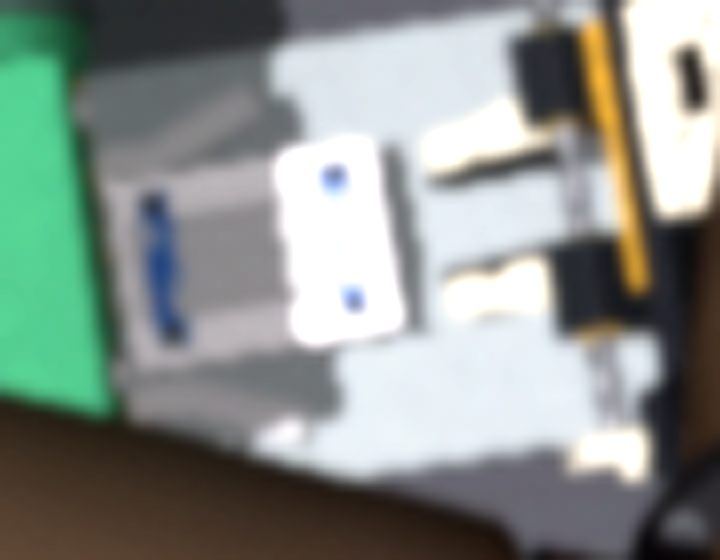

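Emit:
move_arm --rows '[{"delta_pos": [0, 0, -0.15], "delta_rot": [0, 0, 0], "hand": 0.5}, {"delta_pos": [0, 0, 0], "delta_rot": [0, 0, 0], "hand": 0.5}, {"delta_pos": [-0.042, 0.3, 0], "delta_rot": [0, 0, 0], "hand": 0.5}, {"delta_pos": [-0.042, 0.3, 0], "delta_rot": [0, 0, 0], "hand": 0.5}, {"delta_pos": [-0.042, 0.3, 0], "delta_rot": [0, 0, 0], "hand": 0.5}, {"delta_pos": [-0.042, 0.3, 0], "delta_rot": [0, 0, 0], "hand": 0.5}, {"delta_pos": [-0.042, 0.3, 0], "delta_rot": [0, 0, 0], "hand": 0.5}, {"delta_pos": [-0.042, 0.3, 0], "delta_rot": [0, 0, 0], "hand": 0.5}, {"delta_pos": [-0.042, 0.3, 0], "delta_rot": [0, 0, 0], "hand": 0.5}, {"delta_pos": [-0.042, 0.3, 0], "delta_rot": [0, 0, 0], "hand": 0.5}]'

```text
t: 24.05
eef_pos: [0.5419, -0.0195, 0.024]
ee_rot: [3.141, 0.777, -1.432]
force: [-0.2, -3.1, -0.0]
width: 0.0056
```

```bash
python3 - <<'E'
from h import *
fx()
E
```

```text
t 24.05 tcp fix mm [  0.3 -96.9  10. ] z [ 0.     0.701 -0.713] y [-1.     0.001  0.   ] F fix [-0.6 -3.  -0. ] w 0.0056 q [-0.23  0.62 -0.06 -0.74 -1.31  0.73]
```

Contact is made at about 3 N sliding force. I carry on pushing straight along the feed.

Emit:
move_arm --rows '[{"delta_pos": [-0.042, 0.3, 0], "delta_rot": [0, 0, 0], "hand": 0.5}, {"delta_pos": [-0.042, 0.3, 0], "delta_rot": [0, 0, 0], "hand": 0.5}, {"delta_pos": [-0.042, 0.3, 0], "delta_rot": [0, 0, 0], "hand": 0.5}, {"delta_pos": [-0.042, 0.3, 0], "delta_rot": [0, 0, 0], "hand": 0.5}, {"delta_pos": [-0.042, 0.3, 0], "delta_rot": [0, 0, 0], "hand": 0.5}, {"delta_pos": [-0.042, 0.3, 0], "delta_rot": [0, 0, 0], "hand": 0.5}, {"delta_pos": [-0.042, 0.3, 0], "delta_rot": [0, 0, 0], "hand": 0.5}, {"delta_pos": [-0.042, 0.3, 0], "delta_rot": [0, 0, 0], "hand": 0.5}, {"delta_pos": [-0.042, 0.3, 0], "delta_rot": [0, 0, 0], "hand": 0.5}, {"delta_pos": [-0.042, 0.3, 0], "delta_rot": [0, 0, 0], "hand": 0.5}]'

```text
t: 25.05
eef_pos: [0.5376, 0.0109, 0.0239]
ee_rot: [3.141, 0.778, -1.432]
force: [0.1, -3.8, 0.3]
width: 0.0053
```

```bash
python3 - <<'E'
from h import *
fx()
im=grab_frame("scene"); c=im[120:270,190:390]; cv2.imwrite("pics/s16.png",cv2.resize(c,None,fx=4,fy=4,interpolation=cv2.INTER_CUBIC))
E
```

```text
t 25.05 tcp fix mm [  0.2 -66.2   9.9] z [-0.     0.702 -0.712] y [-1.     0.001  0.001] F fix [-0.4 -3.7  0.3] w 0.0053 q [-0.19  0.61 -0.09 -0.76 -1.28  0.71]
```

View pics/s16.png

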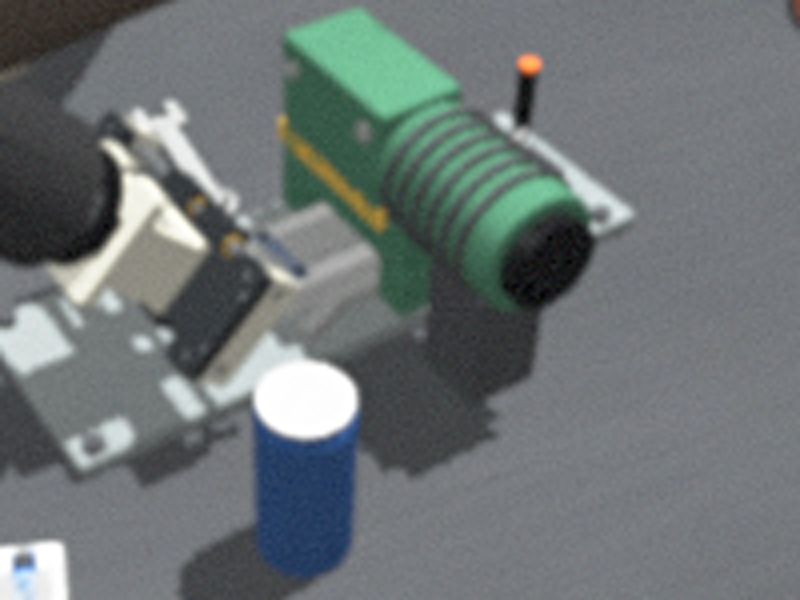

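Emit:
move_arm --rows '[{"delta_pos": [-0.042, 0.3, 0], "delta_rot": [0, 0, 0], "hand": 0.5}, {"delta_pos": [-0.042, 0.3, 0], "delta_rot": [0, 0, 0], "hand": 0.5}, {"delta_pos": [-0.042, 0.3, 0], "delta_rot": [0, 0, 0], "hand": 0.5}, {"delta_pos": [-0.042, 0.3, 0], "delta_rot": [0, 0, 0], "hand": 0.5}, {"delta_pos": [-0.042, 0.3, 0], "delta_rot": [0, 0, 0], "hand": 0.5}, {"delta_pos": [-0.042, 0.3, 0], "delta_rot": [0, 0, 0], "hand": 0.5}, {"delta_pos": [-0.042, 0.3, 0], "delta_rot": [0, 0, 0], "hand": 0.5}, {"delta_pos": [-0.042, 0.3, 0], "delta_rot": [0, 0, 0], "hand": 0.5}, {"delta_pos": [-0.042, 0.3, 0], "delta_rot": [0, 0, 0], "hand": 0.5}, {"delta_pos": [-0.042, 0.3, 0], "delta_rot": [0, 0, 0], "hand": 0.5}]'

```text
t: 26.1
eef_pos: [0.5332, 0.0409, 0.0239]
ee_rot: [3.14, 0.778, -1.432]
force: [-0.8, -3.8, 0.2]
width: 0.0048
```

```bash
python3 - <<'E'
from h import *
fx()
for n in("scene","top"):
  im=grab_frame(n); c=im[120:270,190:390] if n=="scene" else im[160:260,120:260]; cv2.imwrite(f"pics/{n}17.png",cv2.resize(c,None,fx=4,fy=4,interpolation=cv2.INTER_CUBIC))
E
```

```text
t 26.1 tcp fix mm [  0.  -36.    9.9] z [-0.     0.702 -0.712] y [-1.     0.     0.001] F fix [-1.3 -3.6  0.2] w 0.0048 q [-0.15  0.59 -0.12 -0.79 -1.25  0.7 ]
```

View pics/scene17.png

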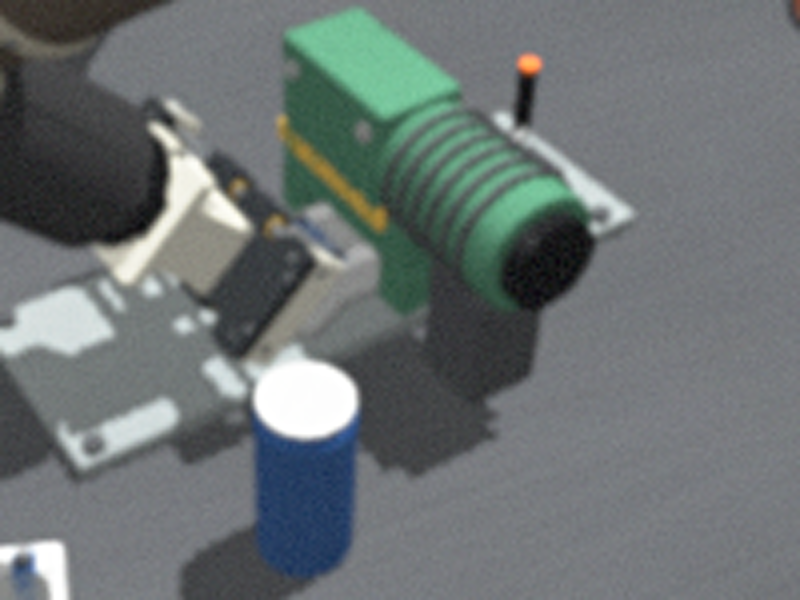

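View pics/top17.png

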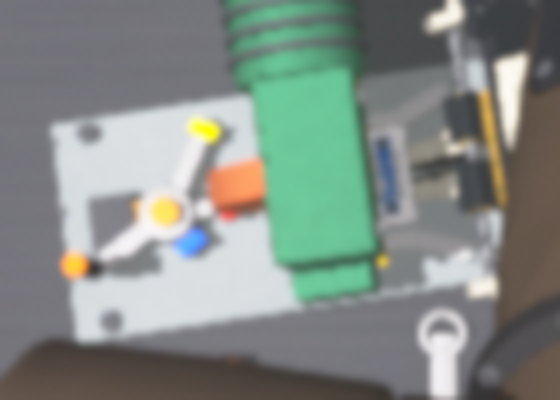

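Emit:
move_arm --rows '[{"delta_pos": [-0.028, 0.2, 0], "delta_rot": [0, 0, 0], "hand": 0.5}, {"delta_pos": [-0.028, 0.2, 0], "delta_rot": [0, 0, 0], "hand": 0.5}, {"delta_pos": [-0.028, 0.2, 0], "delta_rot": [0, 0, 0], "hand": 0.5}, {"delta_pos": [-0.028, 0.2, 0], "delta_rot": [0, 0, 0], "hand": 0.5}, {"delta_pos": [-0.028, 0.2, 0], "delta_rot": [0, 0, 0], "hand": 0.5}, {"delta_pos": [-0.028, 0.2, 0], "delta_rot": [0, 0, 0], "hand": 0.5}, {"delta_pos": [-0.028, 0.2, 0], "delta_rot": [0, 0, 0], "hand": 0.5}, {"delta_pos": [-0.028, 0.2, 0], "delta_rot": [0, 0, 0], "hand": 0.5}, {"delta_pos": [-0.028, 0.2, 0], "delta_rot": [0, 0, 0], "hand": 0.5}, {"delta_pos": [-0.028, 0.2, 0], "delta_rot": [0, 0, 0], "hand": 0.5}]'

```text
t: 27.2
eef_pos: [0.5304, 0.0608, 0.0239]
ee_rot: [3.14, 0.778, -1.432]
force: [-2.6, -4.4, 1.4]
width: 0.0052
```

```bash
python3 - <<'E'
from h import *
fx()
for n in("scene","top"):
  im=grab_frame(n); c=im[120:270,190:390] if n=="scene" else im[160:260,120:260]; cv2.imwrite(f"pics/{n}18.png",cv2.resize(c,None,fx=4,fy=4,interpolation=cv2.INTER_CUBIC))
E
```

```text
t 27.2 tcp fix mm [  0.1 -15.9   9.9] z [-0.     0.702 -0.712] y [-1.     0.001  0.001] F fix [-3.2 -4.   1.4] w 0.0052 q [-0.12  0.58 -0.14 -0.8  -1.23  0.69]
```

View pics/scene18.png

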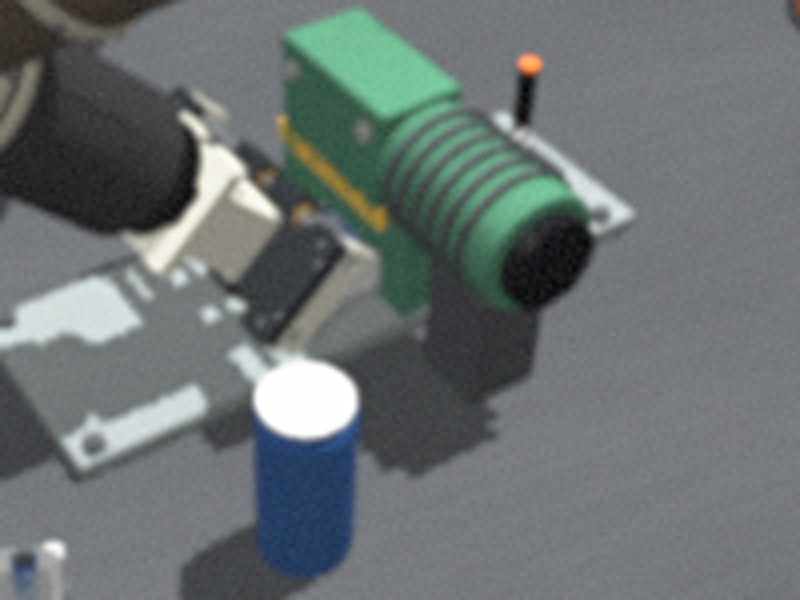

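View pics/top18.png

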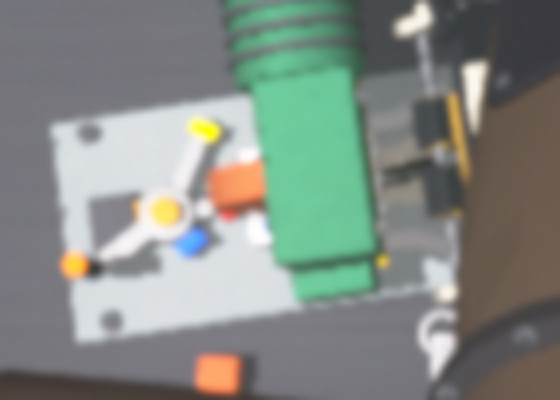

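Emit:
move_arm --rows '[{"delta_pos": [-0.014, 0.1, 0], "delta_rot": [0, 0, 0], "hand": 0.5}, {"delta_pos": [-0.014, 0.1, 0], "delta_rot": [0, 0, 0], "hand": 0.5}, {"delta_pos": [-0.014, 0.1, 0], "delta_rot": [0, 0, 0], "hand": 0.5}, {"delta_pos": [-0.014, 0.1, 0], "delta_rot": [0, 0, 0], "hand": 0.5}, {"delta_pos": [-0.014, 0.1, 0], "delta_rot": [0, 0, 0], "hand": 0.5}, {"delta_pos": [-0.014, 0.1, 0], "delta_rot": [0, 0, 0], "hand": 0.5}, {"delta_pos": [-0.007, 0.05, 0], "delta_rot": [0, 0, 0], "hand": 0.5}, {"delta_pos": [-0.007, 0.05, 0], "delta_rot": [0, 0, 0], "hand": 0.5}, {"delta_pos": [0, 0, 0], "delta_rot": [0, 0, 0], "hand": 0.5}, {"delta_pos": [0, 0, 0], "delta_rot": [0, 0, 0], "hand": 0.5}]'

```text
t: 28.3
eef_pos: [0.5296, 0.0676, 0.0239]
ee_rot: [3.14, 0.778, -1.432]
force: [-1.6, -4.6, 0.8]
width: 0.0049
```

```bash
python3 - <<'E'
from h import *
fx()
for n in("scene","top"):
  im=grab_frame(n); c=im[120:270,190:390] if n=="scene" else im[180:240,140:220]; cv2.imwrite(f"pics/{n}19.png",cv2.resize(c,None,fx=4 if n=="scene" else 8,fy=4 if n=="scene" else 8,interpolation=cv2.INTER_CUBIC))
E
```

```text
t 28.3 tcp fix mm [ 0.2 -9.   9.9] z [-0.     0.702 -0.712] y [-1.     0.001  0.001] F fix [-2.2 -4.3  0.8] w 0.0049 q [-0.11  0.58 -0.14 -0.81 -1.22  0.68]
```

View pics/top19.png

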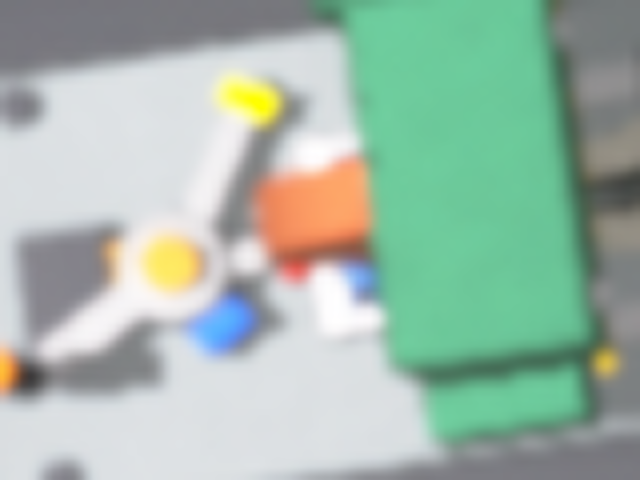

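View pics/scene19.png

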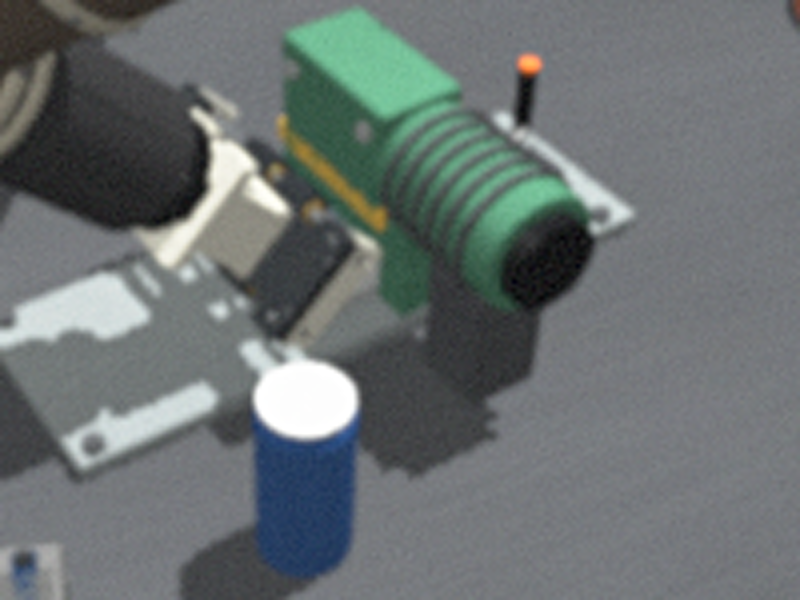

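Emit:
move_arm --rows '[{"delta_pos": [-0.006, 0.04, 0], "delta_rot": [0, 0, 0], "hand": 0.5}, {"delta_pos": [-0.006, 0.04, 0], "delta_rot": [0, 0, 0], "hand": 0.5}, {"delta_pos": [-0.006, 0.04, 0], "delta_rot": [0, 0, 0], "hand": 0.5}, {"delta_pos": [-0.006, 0.04, 0], "delta_rot": [0, 0, 0], "hand": 0.5}, {"delta_pos": [-0.006, 0.04, 0], "delta_rot": [0, 0, 0], "hand": 0.5}, {"delta_pos": [0, 0, 0], "delta_rot": [0, 0, 0], "hand": 0.5}, {"delta_pos": [0, 0, 0], "delta_rot": [0, 0, 0], "hand": 0.5}, {"delta_pos": [0, 0, 0], "delta_rot": [0, 0, 0], "hand": 0.5}, {"delta_pos": [0, 0, 0], "delta_rot": [0, 0, 0], "hand": 0.5}, {"delta_pos": [0, 0, 0], "delta_rot": [0, 0, 0], "hand": 0.5}]'

```text
t: 29.4
eef_pos: [0.5294, 0.0683, 0.0239]
ee_rot: [3.141, 0.776, -1.432]
force: [-1.8, -9.7, 2.1]
width: 0.0048
```

```bash
python3 - <<'E'
from h import *
fx()
E
```

```text
t 29.4 tcp fix mm [ 0.2 -8.3  9.9] z [-0.     0.7   -0.714] y [-1.  0.  0.] F fix [-3.1 -9.4  2.1] w 0.0048 q [-0.11  0.57 -0.15 -0.81 -1.22  0.68]
```

```bash
python3 - <<'E'
from h import *
im=grab_frame("top"); cv2.imwrite("pics/t20.png",im); c=im[195:230,160:195]; cv2.imwrite("pics/top20.png",cv2.resize(c,None,fx=16,fy=16,interpolation=cv2.INTER_CUBIC))
E
```

```text
(no output)
```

View pics/top20.png

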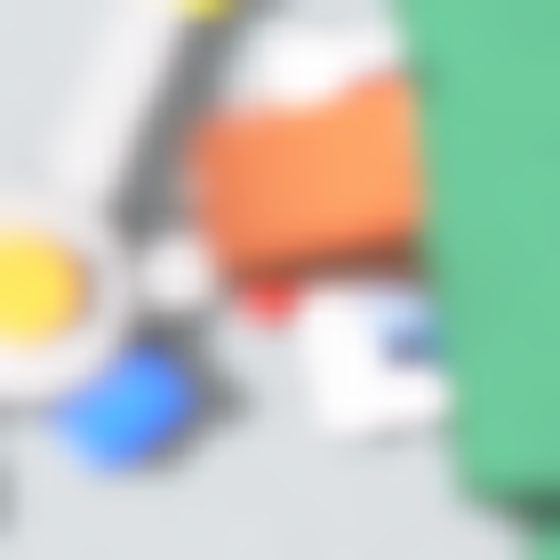

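```bash
python3 - <<'E'
from h import *
th,tx,ty=np.load("fix.npy");R=np.array([[np.cos(th),-np.sin(th)],[np.sin(th),np.cos(th)]])
z=lambda x,y:((x+.5)/16-.5+160,(y+.5)/16-.5+195)
for n,p,h in (("front -x corner",(315,432),.038),("front edge",(298,320),.038),("front +x corner",(247,50),.038),("red foot tip",(296,308),.035)): print(n,((onz("top",[z(*p)],h)[:,:2]-[tx,ty])@R*1000).round(1))
E
```

```text
front -x corner [[-29.8  90.7]]
front edge [[-11.1  91. ]]
front +x corner [[34.3 93.5]]
red foot tip [[-8.8 91.5]]
```

Emit:
move_arm --rows '[{"delta_pos": [0.02, -0.15, 0], "delta_rot": [0, 0, 0], "hand": 0.5}, {"delta_pos": [0.03, -0.2, 0], "delta_rot": [0, 0, 0], "hand": 0.5}, {"delta_pos": [0.04, -0.3, 0], "delta_rot": [0, 0, 0], "hand": 0.5}, {"delta_pos": [0.14, -1, 0], "delta_rot": [0, 0, 0], "hand": 0.5}, {"delta_pos": [0.21, -1.5, 0], "delta_rot": [0, 0, 0], "hand": 0.5}, {"delta_pos": [0.28, -2, 0], "delta_rot": [0, 0, 0], "hand": 0.5}, {"delta_pos": [0.28, -2, 0], "delta_rot": [0, 0, 0], "hand": 0.5}, {"delta_pos": [0.28, -2, 0], "delta_rot": [0, 0, 0], "hand": 0.5}, {"delta_pos": [0.28, -2, 0], "delta_rot": [0, 0, 0], "hand": 0.5}, {"delta_pos": [0, 0, 1], "delta_rot": [0, 0, 0], "hand": 0.5}]'

```text
t: 30.45
eef_pos: [0.5447, -0.0452, 0.0325]
ee_rot: [3.137, 0.778, -1.437]
force: [-0.3, -0.3, -0.3]
width: 0.0049
```

Emit:
move_arm --rows '[{"delta_pos": [0, 0, 2], "delta_rot": [0, 0, 0], "hand": 0.5}, {"delta_pos": [0, 0, 3], "delta_rot": [0, 0, 0], "hand": 0.5}, {"delta_pos": [0, 0, 3], "delta_rot": [0, 0, 0], "hand": 0.5}, {"delta_pos": [0, 0, 3], "delta_rot": [0, 0, 0], "hand": 0.5}, {"delta_pos": [0, -1, 3], "delta_rot": [0, 0, 0], "hand": 0.5}, {"delta_pos": [0, -2, 3], "delta_rot": [0, 0, 0], "hand": 0.5}, {"delta_pos": [0, -2, 2], "delta_rot": [0, 0, 0], "hand": 0.5}, {"delta_pos": [0, -2, 0], "delta_rot": [0, 0, 0], "hand": 0.5}, {"delta_pos": [0, 0, 0], "delta_rot": [0, 0, 0], "hand": 0.5}, {"delta_pos": [0, 0, 0], "delta_rot": [0, 0, 0], "hand": 0.5}]'

```text
t: 31.45
eef_pos: [0.5446, -0.1116, 0.2242]
ee_rot: [3.14, 0.778, -1.433]
force: [-1.0, 0.3, -0.4]
width: 0.005
```

```bash
python3 - <<'E'
from h import *
fx()
im=grab_frame("top"); cv2.imwrite("pics/t21.png",im); c=im[155:300,120:315]; cv2.imwrite("pics/top21.png",cv2.resize(c,None,fx=4,fy=4,interpolation=cv2.INTER_CUBIC))
c=im[195:230,160:195]; cv2.imwrite("pics/top21z.png",cv2.resize(c,None,fx=16,fy=16,interpolation=cv2.INTER_CUBIC))
im=grab_frame("scene"); cv2.imwrite("pics/s21.png",im)
E
```

```text
t 31.45 tcp fix mm [  -9.9 -188.6  210.2] z [ 0.     0.702 -0.712] y [-1.     0.001  0.001] F fix [-1.   0.4 -0.4] w 0.005 q [-0.35  0.46  0.17 -0.67 -1.69  0.55]
```

View pics/top21.png

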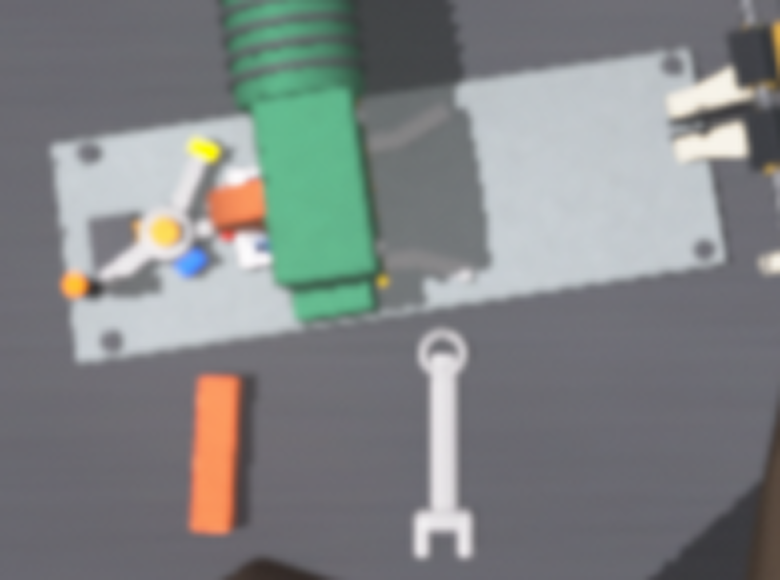

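View pics/top21z.png

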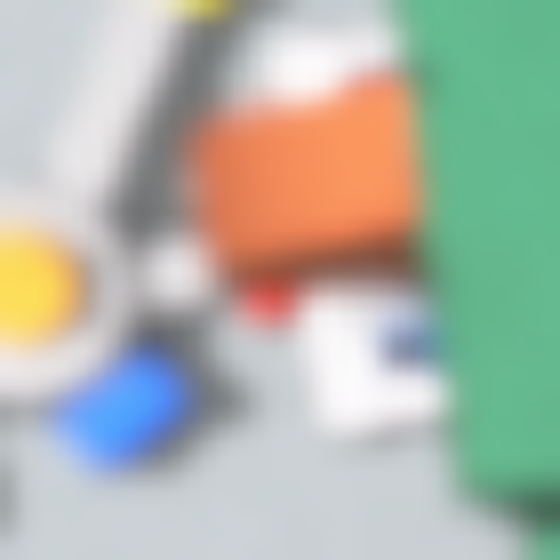

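View pics/s21.png

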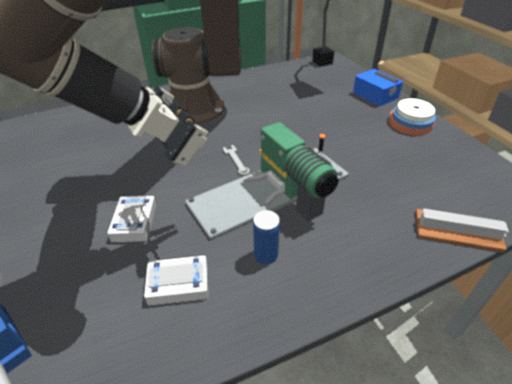

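The pictures show the carrier's front edge (298,320 in the 16x zoom) still touching the red foot (270,300). The wrench, stone and oil can are where they started, and the arm is clear. I hand the job in.

```bash
python3 -c "
from station import *
print(job_done()); print(get_state()['t'])"
```

```text
the job is handed in; nothing more can be done
None
the job is handed in; nothing more can be done
```

The job is handed in: the red stop faces the tunnel and the carrier sits up against it under the guard. It took about 31.6 s of the 64 s allowed, and the hand-in reports no verdict.

**Turret:** I gripped the upright pin, turned it one click anticlockwise and let it go. Afterwards the pin was seen within half a pixel of where the red-stop detent puts it.

**Carrier:** I pushed it with nearly shut fingers leaned back 45 degrees.
- **Snag at the entry:** the carrier's front corner caught at the start of the straight channel. I pushed once more before backing off, and the force rose from 16 to about 21 N.
- **Correction:** I gripped the carrier by its sides, pressing down slightly and not lifting. I slid it back 4 mm, squared it, fed its nose into the channel and let go.
- **Final push:** sliding took about 4 N. The last few millimetres were slow, and the force rose to 9.4 N as the carrier reached the stop.

**Last checks:**
- **At the stop:** the carrier's front edge was seen at about y +91 to +93 mm, against +90 nominal. There was no visible gap to the red stop, and the view was the same after the arm moved away. The force reading suggested the rear face about 1.5 mm short of nominal home. That small disagreement is about the calibration error.
- **Surroundings:** the wrench, stone and oil can look unmoved, I saw no sign of the guard being touched, and the gripper is clear of everything.

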